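# Put the seed samples away in the bench drawer and lock it

### The arm

A 6-joint arm with a two-finger parallel gripper is mounted at the origin on the work surface. World frame = base frame: x ahead of the robot, y to its left, z up, the work surface at z = 0. Lengths are in m, angles in rad, forces in N, time in s.
With the tool pointing down it reaches from about 0.35 to 0.85 m from the base axis. Payload 8.1 kg.
Tool frame: the origin (TCP) lies between the finger pads; the fingertips stand robot.finger_overhang ahead of it and the grasp point (between the pads) is the TCP (robot.finger_overhang is the distance from the TCP to the fingertips, in m); z points along the fingers, y is the direction in which the jaws open and shut (so a half turn about z gives the same grasp; the last joint's range is limited). The gripper opens to 93 mm and grips with 3 to 60 N. Pads are 15 mm wide; open, the fingers measure 128 mm over their backs; the gripper's body (75 mm by 188 mm) begins 65 mm behind the grasp point.
Start: joints at [-1.292, 0.13, 1.488, -0, 1.523, -0.085], TCP at [0.214, -0.561, 0.238] pointing down, gripper open.
Joint ranges: [-2.96, 2.96], [-0.89, 2.26], [0.02, 2.5], [-1.34, 4.48], [0, 2.73], [-2.66, 2.66]. Speed limits (rad/s): [2.39, 2.39, 2.79, 3.14, 3.14, 3.14].

### API

Orientations are given as a 3x3 rotation matrix whose columns are the frame's x, y, z axes.
In Python, from bench import robot gives the robot as it stands. The module is installed in compiled form; this text tells all that it offers.
- The arm moves only by the shell command python3 -m inch 'ROWS' [FORCE]. ROWS is JSON, one flat list of numbers, 7 for each row, row after row: the turn, a rotation vector about the world's x, y, z in degrees, then the shift along the world's x, y, z in cm, then the opening, from 0 (shut) to 1 (fully open). In form: [wx, wy, wz, x, y, z, fingers, wx, wy, wz, x, y, z, fingers, ...]. A call has 1 to 5 rows; each row is the pose to reach, as a shift and turn from the pose measured when the call began; what a row does not reach only later rows make up. A row lasts 1/12 s, in which the tool goes at most 41.7 mm and 7.16 degrees, less where a joint would pass 70% of its speed; a pose out of reach is approached as far as the arm can. A call with a gripper value outside its range is refused whole. The fingers move at their own pace and stop on an object; FORCE is the grip in N (left out, the last holds). Time passes only in rows, so rows that repeat a pose let the fingers close. It gives the time, the measured TCP pose, the force and the opening at its end, in the units of the state.
- robot.read_state(): the state, without advancing time (a new reading comes with each control period).
- robot.camera(name): name is "scene" or "top" or "wrist"; returns a dict with "color" (400x640x3 uint8, blue, green, red), "depth" (400x640 float32, m along the optical axis (not along the pixel's ray), 0 where there is no reading), "intrinsics" (3x3 intrinsics, pixels), "k1" (the pictures are not rectified: a ray, as slopes to the right and down, at radius r is drawn at 1 + k1 r^2 times it, then the intrinsics apply), "R" (3x3) and "t" (3): a world point X has camera coordinates R X + t; the wrist camera has in their place "mount" (4x4, takes a point from camera to tool coordinates, whose origin is the TCP and whose axes are the flange's). Camera axes: x right, y down, z forward; pixel columns grow to the right and rows downward; lengths in m; the calibration is good to about 2 mm. A picture is of the moment at which its call begins: read the wrist's pose just before it.
- robot.sign_off(): hands the job in, once; it reports no verdict.
The state is a dict: "t": time; "q": joint angles; "dq": joint speeds; "effort": joint torques, N m; "tcp_pos": TCP position; "orientation": TCP orientation; "wrist_force": force on the tool from outside, world axes, zero at the start; "ft_torque": the same for the moment, N m; "width": finger opening in m.
Only numpy, scipy, OpenCV 4.12 (cv2) and the standard library are available. Lean on these libraries where they do the work, as an engineer would, in place of code of your own. Each camera call takes 0.05 s, during which the arm holds its last target.

### The job

Pull the specimen drawer out and stand every sample tub from the bench in it, upright, in one row with their broad faces together, between its low end wall on the robot's right and the sliding divider (push that back first if there is too little room). Then push the divider towards the tubs until you feel the whole row firmly packed against that end wall, shut the drawer fully home and swing the hook latch all the way down, in that order. Leave the glass dish, the bottle and the forceps where they are.

Things in the scene. Friction and masses are not known exactly. Their poses are not given: they have to be found in the camera images.
- cabinet: Low white bench cabinet, 260 deep (its x) x 320 wide (its y) x 95 mm high, fixed to the bench, one drawer. Origin: centre of its underside; its front face is 130 mm from the origin towards -x of its frame, facing the robot (turned a few degrees from start to start). Its y axis points left seen from the robot.
- drawer (a joint): How far the drawer is pulled out along the cabinet's -x (m): 0 shut, 0.16 fully open. It starts a few cm open. Slides with about 1.5 N of friction and stays where left.
- drawer_handle (a point): Centre of the drawer's bar handle: a level round bar 10 mm thick, 100 mm long along the cabinet's y, standing 45 mm off the drawer front, 68 mm above the bench (cabinet top 95 mm); can be pinched from above across the cabinet's x. Moves with the drawer; axes as the cabinet's.
- drawer_floor (a point): Centre of the drawer's inside floor, 18 mm above the bench; moves with the drawer; axes as the cabinet's. Inside 140 mm along x (+-70) and 280 mm along y (+-140). End walls and back wall are only 12 mm high above the floor; the front panel (x = -70) reaches 92 mm above the bench. The row is packed against the right-hand end wall (y = -140).
- follower: Sliding divider in the drawer: grey upright plate 120 (x) x 12 (y) x 46 mm high; slides along y only with about 3 N of friction, stays where left. Origin: foot, at floor level, of the middle of its pushing face, which faces the right-hand end wall. Travel: y = +88 mm (fully back) to -72 mm from drawer_floor; starts 10 to 60 mm forward of fully back. 8 to 15 N of push packs a row firmly.
- follower_fin (a point): Grip point of the divider's fin: a vertical fin 10 mm thick (x), reaching 12 to 51 mm behind the pushing face (along y) and 54 mm above the drawer floor, to be pinched across x. The point is 33 mm behind the face, 44 mm above the drawer floor.
- latch (a joint): Angle of the hook latch (rad): 0 fully down, level and pointing to the robot with its hook in front of the drawer front; about 1.57 standing straight up; it starts leaning back at 1.75 to 2.0. Friction about 3 N at the crossbar; it stays where left.
- latch_bar (a point): Centre of the latch's black crossbar, a round bar 14 mm thick and 54 mm long along the cabinet's y, 95 mm from the hinge. It can be pinched from above across the cabinet's x through the whole swing.
- latch_hinge (a point): The latch's hinge axis (along the cabinet's y), 110 mm above the bench, 35 mm behind the cabinet's front face, 100 mm to the right of its middle. From here the crossbar is at 95 mm x (-cos(angle) along cabinet x, sin(angle) up).
- tub1: Sample tub: closed white plastic box with grey lid, 60 mm (x) x 44 mm (y) x 52 mm high, about 0.15 to 0.3 kg; origin: centre of its underside. Its broad faces are the 60 mm wide ones, facing its +-y. Stands loose on the bench on the robot's right. Two to four tubs are present.
- tub2: Sample tub: closed white plastic box with grey lid, 60 mm (x) x 44 mm (y) x 52 mm high, about 0.15 to 0.3 kg; origin: centre of its underside. Its broad faces are the 60 mm wide ones, facing its +-y. Stands loose on the bench on the robot's right. Two to four tubs are present.
- tub3: Sample tub: closed white plastic box with grey lid, 60 mm (x) x 44 mm (y) x 52 mm high, about 0.15 to 0.3 kg; origin: centre of its underside. Its broad faces are the 60 mm wide ones, facing its +-y. Stands loose on the bench on the robot's right. Two to four tubs are present.
- tub4: Sample tub: closed white plastic box with grey lid, 60 mm (x) x 44 mm (y) x 52 mm high, about 0.15 to 0.3 kg; origin: centre of its underside. Its broad faces are the 60 mm wide ones, facing its +-y. Stands loose on the bench on the robot's right. Two to four tubs are present.
- dish: Glass dish, 96 mm across, 18 mm high, on the left; leave alone. Origin: centre of its underside.
- bottle: Amber bottle, 60 mm across, 140 mm high, on the left; leave alone. Origin: centre of its underside.
- forceps: Steel forceps, 120 mm long along its x, 7 mm high, lying on the right near the robot; leave alone. Origin: centre of its underside.
Things that resemble listed ones, but are neither listed nor needed, are in the scene too. What is shaped like the tub2 but orange or red is not meant.

How it is judged:
By the outcome, as a careful person would: the job done as asked, in the order asked, and still so for the second after the job is handed in, with the robot touching nothing.
Of tub1, tub2, tub3, tub4 only 2 to 4 are there at a start; the rules pass over those that are not, and their reading is None.
At some moment in a run one of tub1, tub2, tub3, tub4 may be knocked a few centimetres aside while the robot is not near it.
Once in a run the grip may slacken for a moment while it holds something.
It also fails if it takes over 210 s, if anything falls off the work surface, if the arm or the gripper's body presses on something with over 40 N, if the wrist force passes 120 N, or if a joint passes its speed limit or range.

## Working session

There is one attempt and no reset: what is moved stays moved. The work goes in short steps, Python scripts to look and compute and a shell command to move; the robot and the scene stay as the last step left them, time stands still between calls to the robot, and variables do not carry over. Pictures are saved under pics/ and viewed, and the job is handed in when it is done.

```bash
ls; mkdir -p pics
cat > h.py <<'E'
import numpy as np, cv2
from bench import robot
def snap(n,name):
    c=robot.camera(n); cv2.imwrite(f'pics/{name}.png',c['color']); return c
def undist(c,uv):
    K=np.array(c['intrinsics']); k=float(c['k1'])
    uv=np.array(uv,float).reshape(-1,1,2)
    return cv2.undistortPoints(uv,K,np.array([k,0,0,0,0.]),None).reshape(-1,2)
def pose(c,st=None):
    if 'R' in c: 
        R=np.array(c['R']);t=np.array(c['t']); return R.T,-R.T@t
    M=np.array(c['mount']); Rt=np.array(st['orientation']);p=np.array(st['tcp_pos'])
    return Rt@M[:3,:3], Rt@M[:3,3]+p
def onplane(c,uv,z,st=None):
    A,o=pose(c,st); s=undist(c,uv); d=np.c_[s,np.ones(len(s))]@A.T
    return o+d*((z-o[2])/d[:,2])[:,None]
def bydepth(c,uv,st=None):
    A,o=pose(c,st); s=undist(c,uv); uv=np.array(uv).reshape(-1,2).astype(int)
    D=c['depth'][uv[:,1],uv[:,0]]
    return o+(np.c_[s,np.ones(len(s))]*D[:,None])@A.T
def cloud(c,st=None):
    h,w=c['depth'].shape
    uv=np.stack(np.meshgrid(np.arange(w),np.arange(h)),-1).reshape(-1,2)
    P=bydepth(c,uv,st); P[c['depth'].ravel()==0]=np.nan
    return P.reshape(h,w,3)
def s():
    x=robot.read_state(); print('t%.2f'%x['t'],'tcp',np.round(x['tcp_pos'],4),'F',np.round(x['wrist_force'],1),'w',round(x['width'],4)); return x
E
python3 - <<'E'
from h import *
x=s(); print(np.round(x['orientation'],3),robot.finger_overhang)
for n in ['scene','top','wrist']:
    c=snap(n,n+'0'); print(n,c['k1'],np.round(pose(c,x)[1],3))
E
```

```text
pics
t0.00 tcp [ 0.2134 -0.5602  0.2366] F [-0.7  0.1  0.1] w 0.0926
[[ 0.935  0.356 -0.001]
 [ 0.356 -0.935  0.002]
 [ 0.    -0.002 -1.   ]] 0.019
scene -0.10669975152032207 [ 1.844 -0.845  1.056]
top -0.0337690597088346 [ 0.47  -0.003  1.219]
wrist -0.04995476993471925 [ 0.292 -0.532  0.383]
```

View pics/top0.png

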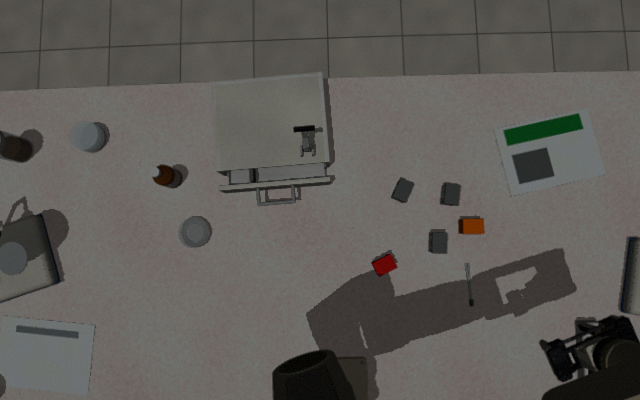

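View pics/scene0.png

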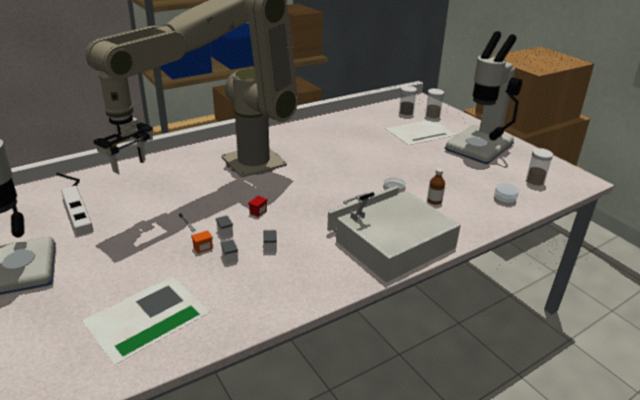

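View pics/wrist0.png

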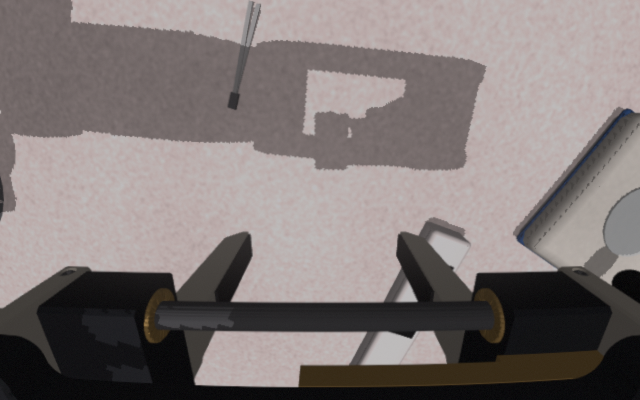

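The top view shows three grey-lidded tubs at (402,189), (451,194) and (438,241). The orange box (472,226) and the red one (385,265) are lookalikes, excluded by colour. The cabinet is at (272,120) with its drawer a little open, the latch bar at (307,128), the forceps at (469,285), the dish at (195,232) and the bottle at (166,176).

Run:
```python
from h import *
c=robot.camera('top'); im=c['color']
a=cv2.resize(im[60:220,200:340],None,fx=5,fy=5,interpolation=cv2.INTER_CUBIC)[:, :]
cv2.imwrite('pics/cab.png',cv2.resize(cv2.convertScaleAbs(a,alpha=1.6),(525,600)))
b=cv2.resize(im[165:285,365:495],None,fx=5,fy=5,interpolation=cv2.INTER_CUBIC)
cv2.imwrite('pics/tubs.png',cv2.convertScaleAbs(b,alpha=1.6))
np.save('top0d.npy',c['depth'])
P=cloud(c); Z=P[...,2]
# tubs by height & colour
hsv=cv2.cvtColor(im,cv2.COLOR_BGR2HSV)
m=((Z>0.04)&(Z<0.07)&(hsv[...,1]<90)).astype(np.uint8); m[:,:340]=0; m[:150]=0; m[300:]=0
n,l,stt,_=cv2.connectedComponentsWithStats(m)
for i in range(1,n):
    if stt[i,4]<60: continue
    q=P[l==i]; r=cv2.minAreaRect((q[:,:2]*1000).astype(np.float32)); print(stt[i],np.round(r[0],0),np.round(r[1],0),r[2],'z',np.median(q[:,2]))
```

```text
[392 178  23  25 331] [ 589. -225.] [44. 60.] 64.11216735839844 z 0.05237806852490312
[443 183  18  23 322] [ 574. -363.] [41. 61.] 80.26177978515625 z 0.052083005859503984
[431 232  17  22 329] [ 436. -322.] [43. 61.] 85.05381774902344 z 0.05197573153485169
[629 239  11  61 376] [ 345. -887.] [ 25. 173.] 79.03429412841797 z 0.04723360533979759
```

View pics/cab.png

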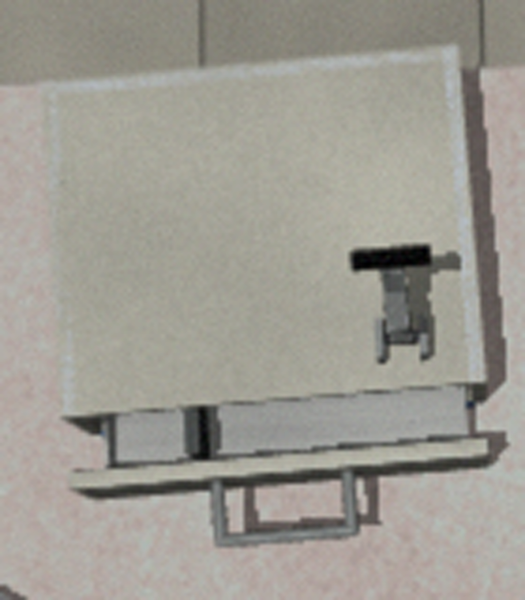

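View pics/tubs.png

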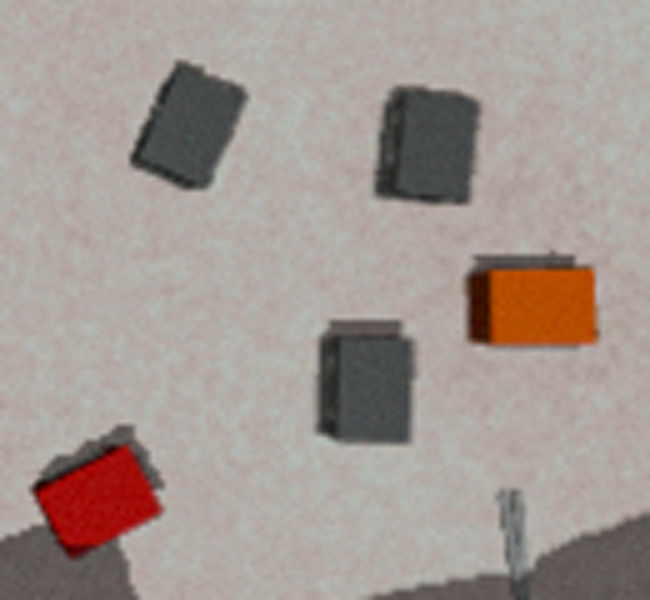

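Run:
```python
from h import *
c=robot.camera('top'); P=cloud(c); Z=P[...,2]
m=((Z>0.086)&(Z<0.104)).astype(np.uint8); m[:,:205]=0;m[:,345:]=0;m[215:]=0
cv2.imwrite('pics/m.png',m*255)
n,l,stt,_=cv2.connectedComponentsWithStats(m)
for i in range(1,n):
    if stt[i,4]<40: continue
    q=P[l==i]; r=cv2.minAreaRect((q[:,:2]*1000).astype(np.float32)); print(stt[i],np.round(r[0],0),np.round(r[1],0),r[2],'z',np.median(q[:,2])); print(np.round(cv2.boxPoints(r)))
b=((Z>0.12)).astype(np.uint8); b[:,:280]=0;b[:,345:]=0;b[:115]=0;b[165:]=0
q=P[b>0]; print('latch',len(q),np.round(q[q[:,2]>0.17].mean(0),3),q[:,2].max(), q[:,2].min())
m=((Z>0.055)&(Z<0.08)).astype(np.uint8); m[:,:205]=0;m[:,345:]=0;m[225:]=0
n,l,stt,_=cv2.connectedComponentsWithStats(m)
for i in range(1,n):
    if stt[i,4]<15: continue
    q=P[l==i]; r=cv2.minAreaRect((q[:,:2]*1000).astype(np.float32)); print(stt[i],np.round(r[0],0),np.round(r[1],0),r[2],'z',np.median(q[:,2]))
```

```text
[ 211   73  119   99 9807] [790. 153.] [262. 322.] 3.288788318634033 z 0.09552910840546702
[[650. 307.]
 [668. -15.]
 [930.  -0.]
 [911. 322.]]
[218 177 113  14 578] [612. 142.] [ 15. 316.] 3.2778477668762207 z 0.09215026319292607
[[596. 300.]
 [614. -16.]
 [629. -15.]
 [611. 301.]]
latch 243 [0.727 0.048 0.192] 0.20857500053703126 0.1201897924299884
[249 169   5  12  55] [643. 211.] [12. 33.] 88.29878997802734 z 0.06406269360018357
[227 182  99  24 325] [581. 139.] [ 51. 284.] 3.2740511894226074 z 0.07191595936890938
[273 185  15   3  17] [606. 127.] [ 1. 42.] 3.2134785652160645 z 0.07004100748412734
```

Three tubs confirmed (grey lids, white sides). The cabinet yaw is about 3.3°, the drawer is about 4 cm open, and the divider face is about 60 mm left of the drawer centre, which leaves enough room. I go to the handle at (0.560, 0.140).

```bash
python3 -m inch '[0,0,72.5,34.6,70,-4,1,0,0,72.5,34.6,70,-4,1,0,0,72.5,34.6,70,-4,1,0,0,72.5,34.6,70,-4,1,0,0,72.5,34.6,70,-4,1]' 20; python3 -c "
from h import *
x=s();print(np.round(x['orientation'],3))"
```

```text
t: 0.67
tcp_pos: [0.306, -0.3724, 0.2265]
orientation: [[0.545, 0.838, -0.0], [0.838, -0.545, 0.0], [0.0, -0.0, -1.0]]
wrist_force: [1.4, -0.1, 0.6]
width: 0.093
t0.67 tcp [ 0.306  -0.3724  0.2265] F [ 1.4 -0.1  0.6] w 0.093
[[ 0.545  0.838 -0.   ]
 [ 0.838 -0.545  0.   ]
 [ 0.    -0.    -1.   ]]
```

```bash
python3 -m inch '[0,0,36.3,25.4,51.2,-3,1,0,0,36.3,25.4,51.2,-3,1,0,0,36.3,25.4,51.2,-3,1,0,0,36.3,25.4,51.2,-3,1,0,0,36.3,25.4,51.2,-3,1]' >/dev/null; python3 -c "
from h import *
x=s();print(np.degrees(np.arctan2(x['orientation'][1][1],x['orientation'][0][1])))"
```

```text
t1.08 tcp [ 0.3983 -0.1859  0.2159] F [ 0.8  0.1 -0.6] w 0.0931
2.7983595469611897
```

```bash
python3 -m inch '[0,0,0.5,16.2,32.5,-2,1,0,0,0.5,16.2,32.5,-2,1,0,0,0.5,16.2,32.5,-2,1,0,0,0.5,16.2,32.5,-2,1,0,0,0.5,16.2,32.5,-2,1]' >/dev/null;python3 -m inch '[0,0,0.5,7,14,-1,1,0,0,0.5,7,14,-1,1,0,0,0.5,7,14,-1,1,0,0,0.5,7,14,-1,1,0,0,0.5,7,14,-1,1]' >/dev/null; python3 -c "
from h import *
x=s();print(np.degrees(np.arctan2(x['orientation'][1][1],x['orientation'][0][1])))
snap('wrist','w1')"
```

```text
t1.92 tcp [0.5619 0.1461 0.1933] F [-0.1  0.1  0.3] w 0.0934
4.047104770669982
```

View pics/w1.png

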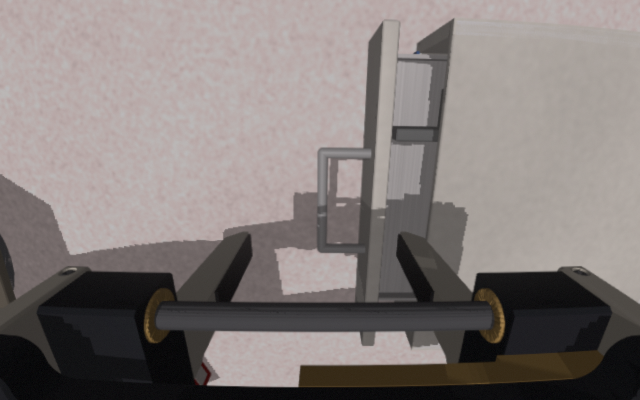

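The wrist view shows the handle bar at (323,150–250), between the open fingers; I check its position on the z = 0.068 plane.

```bash
python3 -c "
from h import *
x=s();c=robot.camera('wrist')
print(onplane(c,[[323,155],[323,200],[323,245]],0.07,x), bydepth(c,[[323,200],[387,180]],x))
c=robot.camera('top');print('dish',onplane(c,[[195,232]],.018))"
```

```text
t1.97 tcp [0.5612 0.1436 0.1935] F [-0.6  0.1 -0.2] w 0.093
[[0.55732955 0.18245001 0.07      ]
 [0.56044438 0.13810186 0.07      ]
 [0.56388417 0.08909509 0.07      ]] [[0.56039943 0.13888015 0.07236934]
 [0.61528329 0.16800475 0.09208558]]
dish [[0.48168182 0.38853489 0.018     ]]
```

```bash
python3 -m inch '[0,0,-0.5,-0.1,-0.5,-3,0.4,0,0,-0.5,-0.1,-0.5,-3,0.4,0,0,-0.5,-0.1,-0.5,-3,0.4,0,0,-0.5,-0.1,-0.5,-5,0.4,0,0,-0.5,-0.1,-0.5,-5,0.4]' >/dev/null;python3 -c "
from h import *
s()"
```

```text
t2.48 tcp [0.5586 0.1349 0.1427] F [-0.2 -0.7 -1.7] w 0.064
```

```bash
python3 -m inch '[0,0,0,0.15,0.2,0,0.4,0,0,0,0.15,0.2,0,0.4,0,0,0,0.15,0.2,0,0.4,0,0,0,0.15,0.2,-3,0.4,0,0,0,0.15,0.2,-3,0.4]' >/dev/null;python3 -c "
from h import *
s()"
```

```text
t2.90 tcp [0.5582 0.1366 0.1097] F [-1.2  0.1 -1.6] w 0.0373
```

```bash
python3 -m inch '[0,0,0,0.2,0,-2,0.4,0,0,0,0.2,0,-4,0.4,0,0,0,0.2,0,-4.1,0.4,0,0,0,0.2,0,-4.1,0.4,0,0,0,0.2,0,-4.1,0.4]' >/dev/null;python3 -m inch '[0,0,0,0,0,0,0,0,0,0,0,0,0,0,0,0,0,0,0,0,0,0,0,0,0,0,0,0,0,0,0,0,0,0,0]' 25 >/dev/null;python3 -c "
from h import *
s()"
```

```text
t3.73 tcp [0.561  0.1367 0.0707] F [0.8 0.2 2.2] w 0.0092
```

```bash
python3 -m inch '[0,0,0,-1.2,-0.07,0,0,0,0,0,-2.4,-0.14,0,0,0,0,0,-3.6,-0.21,0,0,0,0,0,-4.8,-0.27,0,0,0,0,0,-6,-0.34,0,0]' ;python3 -m inch '[0,0,0,-1.2,-0.07,0,0,0,0,0,-2.2,-0.13,0,0,0,0,0,-3.2,-0.18,0,0,0,0,0,-4,-0.23,0,0,0,0,0,-4.6,-0.26,0,0]'
```

```text
t: 4.15
tcp_pos: [0.5009, 0.1333, 0.0707]
orientation: [[-0.058, 0.998, -0.004], [0.998, 0.058, -0.002], [-0.002, -0.004, -1.0]]
wrist_force: [2.6, 0.1, -1.5]
width: 0.0093
t: 4.57
tcp_pos: [0.4543, 0.1306, 0.0707]
orientation: [[-0.058, 0.998, -0.004], [0.998, 0.058, -0.002], [-0.002, -0.004, -1.0]]
wrist_force: [2.2, -0.2, -2.1]
width: 0.009
```

```bash
python3 -m inch '[0,0,0,-0.3,-0.02,0,0,0,0,0,-0.6,-0.03,0,0,0,0,0,-0.8,-0.05,0,0,0,0,0,-1,-0.06,0,0,0,0,0,-1.1,-0.06,0,0]' ;python3 -m inch '[0,0,0,-0.1,-0.01,0,0,0,0,0,-0.2,-0.01,0,0,0,0,0,-0.3,-0.02,0,0]'
```

```text
t: 4.98
tcp_pos: [0.4433, 0.13, 0.0707]
orientation: [[-0.058, 0.998, -0.004], [0.998, 0.058, -0.002], [-0.002, -0.004, -1.0]]
wrist_force: [1.6, -0.1, -2.9]
width: 0.0091
t: 5.23
tcp_pos: [0.4414, 0.1299, 0.0708]
orientation: [[-0.058, 0.998, -0.002], [0.998, 0.058, -0.002], [-0.002, -0.002, -1.0]]
wrist_force: [12.4, 1.1, -13.1]
width: 0.0094
```

```bash
python3 -m inch '[0,0,0,0.1,0,0,0.4,0,0,0,0.1,0,0,0.4,0,0,0,0.1,0,0,0.4,0,0,0,0.1,0,2,0.4,0,0,0,0.1,0,5,0.4]' ;python3 -m inch '[0,0,0,0,0,4,0.6,0,0,0,0,-4,8,1,0,0,0,0,-8,12,1,0,0,0,0,-12,14,1,0,0,0,0,-16,16,1]'
python3 - <<'E'
from h import *
x=s();snap('wrist','w2')
c=snap('top','t2'); P=cloud(c); Z=P[...,2]; np.save('P.npy',P)
cv2.imwrite('pics/t2c.png',cv2.convertScaleAbs(cv2.resize(c['color'][140:300,200:360],None,fx=3.7,fy=3.7,interpolation=cv2.INTER_CUBIC),alpha=1.6))
E
```

```text
t: 5.65
tcp_pos: [0.4395, 0.1293, 0.1182]
orientation: [[-0.058, 0.998, -0.009], [0.998, 0.058, -0.003], [-0.002, -0.009, -1.0]]
wrist_force: [0.1, -0.1, -0.3]
width: 0.0356
t: 6.07
tcp_pos: [0.4395, -0.0012, 0.2635]
orientation: [[-0.059, 0.998, -0.007], [0.998, 0.059, -0.003], [-0.003, -0.007, -1.0]]
wrist_force: [0.8, -0.5, -0.4]
width: 0.0657
t6.07 tcp [ 0.4395 -0.0012  0.2635] F [ 0.8 -0.5 -0.4] w 0.0657
```

View pics/t2c.png

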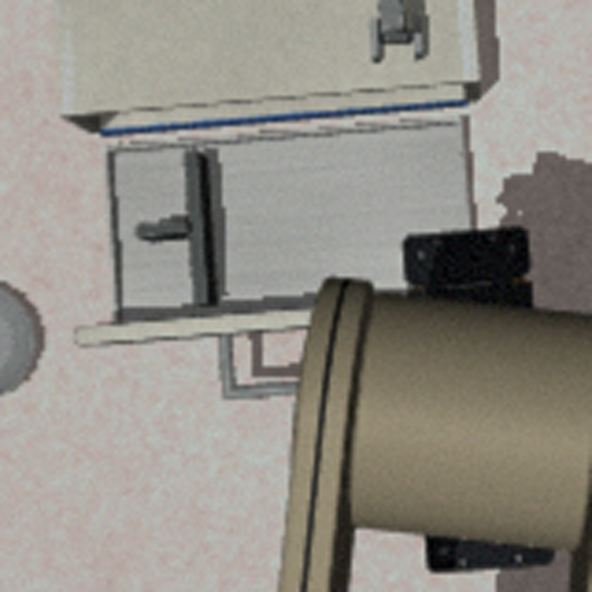

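View pics/w2.png

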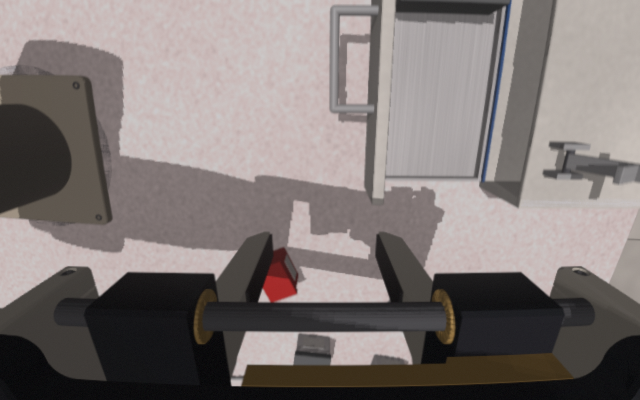

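The drawer is fully open, with the divider and its fin at crop (200,220) and (160,230). In the wrist view the end wall is near row 178. I measure the wall and re-measure the tubs.

```bash
cat >> h.py <<'E'
ex=np.array([.9984,.0572]); ey=np.array([-.0572,.9984])
def tubs(c=None):
    c=c or robot.camera('top'); P=cloud(c); Z=P[...,2]; hsv=cv2.cvtColor(c['color'],cv2.COLOR_BGR2HSV)
    m=((Z>0.044)&(Z<0.06)&(hsv[...,1]<90)).astype(np.uint8); m[:,:335]=0; m[:150]=0; m[300:]=0
    n,l,stt,_=cv2.connectedComponentsWithStats(m)
    for i in range(1,n):
        if stt[i,4]<60: continue
        q=P[l==i]; r=cv2.minAreaRect((q[:,:2]*1000).astype(np.float32)); b=cv2.boxPoints(r)
        e=[b[1]-b[0],b[2]-b[1]]; e=max(e,key=np.linalg.norm)
        if e[0]<0: e=-e
        print('tub',np.round(r[0],1),np.round(sorted(r[1])),'long-axis deg %.1f'%np.degrees(np.arctan2(e[1],e[0])),'px',stt[i][:2],stt[i][4])
E
python3 - <<'E'
from h import *
x=s(); c=robot.camera('wrist'); P=cloud(c,x)
fc=np.array([.5715,.1374])
im=c['color']
cv2.imwrite('pics/w3.png',cv2.resize(im[0:220,340:640],None,fx=2.6,fy=2.6,interpolation=cv2.INTER_CUBIC))
q=P.reshape(-1,3); d=q[:,:2]-fc; lx=d@ex; ly=d@ey
# lowwall band
w=(abs(lx)<50)&(ly>-160)&(ly<-130)
for y in range(-160,-130,2):
    k=(abs(lx)<.05)&(ly>y/1000)&(ly<(y+2)/1000)
    print(y,k.sum(),np.round(np.nanmedian(q[k,2]),4) if k.sum() else '')
for X in list(range(-92,-62,2))+list(range(60,90,2)):
    k=(abs(ly+.08)<.05)&(lx>X/1000)&(lx<(X+2)/1000)
    print('x',X,k.sum(),np.round(np.nanmedian(q[k,2]),4) if k.sum() else '')
tubs()
E
```

```text
t6.17 tcp [ 0.4412 -0.0048  0.2655] F [-0.   0.8  0. ] w 0.0737
-160 68 -0.0007
-158 110 -0.001
-156 90 -0.0005
-154 67 -0.0008
-152 75 -0.0009
-150 5 -0.0003
-148 0 
-146 0 
-144 58 0.0295
-142 113 0.0289
-140 240 0.0219
-138 71 0.0173
-136 127 0.0172
-134 83 0.0176
-132 88 0.0169
x -92 1318 0.3526
x -90 1319 0.3529
x -88 1245 0.353
x -86 1924 0.2947
x -84 1129 0.3534
x -82 1107 0.3535
x -80 1098 0.3533
x -78 1150 0.3535
x -76 1231 0.3537
x -74 1665 0.3639
x -72 1004 0.3666
x -70 255 0.3651
x -68 80 0.3638
x -66 129 0.3471
x -64 186 0.3464
x 60 113 0.0173
x 62 111 0.0172
x 64 107 0.0171
x 66 156 0.0178
x 68 421 0.024
x 70 109 0.0292
x 72 35 0.0291
x 74 0 
x 76 0 
x 78 0 
x 80 0 
x 82 1 0.0098
x 84 150 0.0094
x 86 210 0.0114
x 88 483 0.0908
tub [ 588.7 -224.9] [44. 60.] long-axis deg -26.7 px [392 178] 329
tub [ 574.2 -364. ] [43. 60.] long-axis deg -9.6 px [443 183] 319
tub [ 435.9 -322.2] [44. 60.] long-axis deg -3.6 px [432 232] 328
tub [ 346.5 -879.7] [ 25. 171.] long-axis deg -4.7 px [630 239] 293
```

View pics/w3.png

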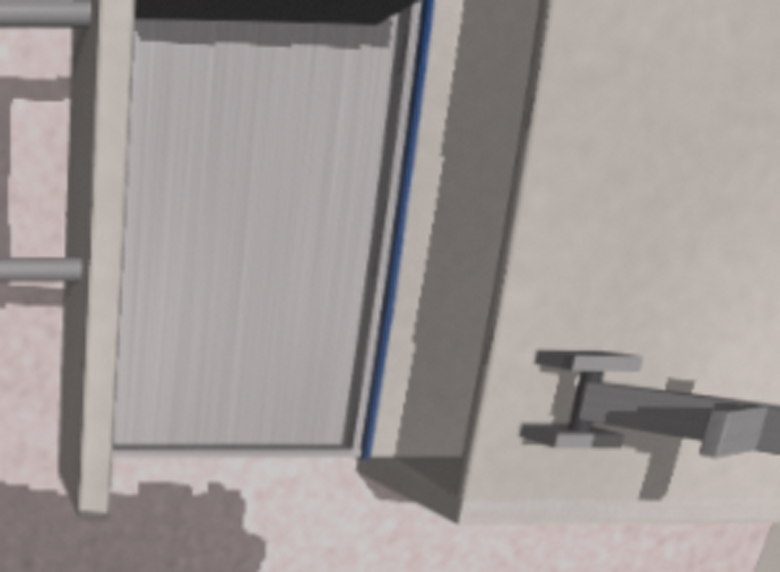

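```bash
python3 -m inch '[0,0,-30,14.7,-22,-10,1,0,0,-30,14.7,-22,-10,1,0,0,-30,14.7,-22,-10,1,0,0,-30,14.7,-22,-10,1,0,0,-30,14.7,-22,-10,1]' 30 >/dev/null;python3 - <<'E'
from h import *
cat='''
def go(x,y,z,a):
    st=robot.read_state(); p=np.array(st['tcp_pos']);O=st['orientation']; y0=np.degrees(np.arctan2(O[1][1],O[0][1]))
    print('t%.2f'%st['t'],'at',np.round(p,4),'yaw %.1f'%y0,'w',round(st['width'],4),'F',np.round(st['wrist_force'],1),'need cm',np.round((np.array([x,y,z])-p)*100,2),'turn %.1f'%((a-y0+90)%180-90))
'''
open('h.py','a').write(cat); exec(cat); go(.5887,-.2249,.034,-26.7)
E
```

```text
t6.68 at [ 0.5482 -0.1621  0.1853] yaw -27.2 w 0.093 F [0.6 0.1 1.7] need cm [  4.05  -6.28 -15.13] turn 0.5
```

```bash
python3 -m inch '[0,0,0.5,4,-6.3,-3,1,0,0,0.5,4,-6.3,-5,1,0,0,0.5,4.05,-6.3,-7,1,0,0,0.5,4.05,-6.3,-9,1,0,0,0.5,4.05,-6.3,-9,1]' >/dev/null;python3 - <<'E'
from h import *
go(.5887,-.2249,.034,-26.7); st=robot.read_state(); c=snap('wrist','w4'); tubs()
E
```

```text
t7.10 at [ 0.5848 -0.2218  0.0871] yaw -26.6 w 0.0927 F [-0.1  0.3 -1.5] need cm [ 0.39 -0.31 -5.31] turn -0.1
tub [ 437.7 -308.5] [16. 58.] long-axis deg -5.0 px [432 232] 84
tub [ 344.2 -885.2] [ 23. 169.] long-axis deg -8.7 px [631 240] 293
```

View pics/w4.png

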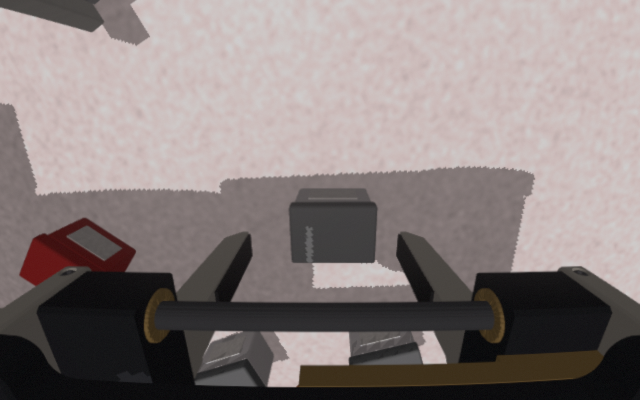

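The wrist view shows the grey-lidded tub centred at (333,232), between the fingers at 245 and 400. I go down.

```bash
python3 -m inch '[0,0,0,0.35,-0.3,-2,1,0,0,0,0.35,-0.3,-4,1,0,0,0,0.35,-0.3,-5.2,1,0,0,0,0.35,-0.3,-5.2,1,0,0,0,0.35,-0.3,-5.2,1]' >/dev/null;python3 -m inch '[0,0,0,0,0,0,0.5,0,0,0,0,0,0,0.5,0,0,0,0,0,0,0.5,0,0,0,0,0,0,0.5,0,0,0,0,0,0,0.5]' 30;python3 -m inch '[0,0,0,0,0,2,0.5,0,0,0,0,0,5,0.5,0,0,0,0,0,8,0.5,0,0,0,0,0,11,0.5,0,0,0,0,0,11,0.5]'
```

```text
t: 8.03
tcp_pos: [0.5915, -0.2253, 0.0426]
orientation: [[0.447, 0.894, -0.013], [0.894, -0.447, 0.005], [-0.002, -0.014, -1.0]]
wrist_force: [-3.8, 2.4, 2.6]
width: 0.0641
t: 8.45
tcp_pos: [0.5948, -0.2269, 0.1604]
orientation: [[0.447, 0.894, -0.004], [0.894, -0.447, 0.0], [-0.001, -0.004, -1.0]]
wrist_force: [0.8, -0.8, -0.1]
width: 0.0601
```

Run:
```python
from h import *
go(.5887,-.2249,.034,-26.7); st=robot.read_state(); c=snap('wrist','w5')
P=cloud(c,st)[225:250,330:340].reshape(-1,3); print(np.nanmedian(P,0)-st['tcp_pos'])
```

```text
t8.45 at [ 0.5948 -0.2269  0.1604] yaw -26.6 w 0.0601 F [ 0.8 -0.8 -0.1] need cm [ -0.61   0.2  -12.64] turn -0.1
[0.01248945 0.01111991 0.00387526]
```

View pics/w5.png

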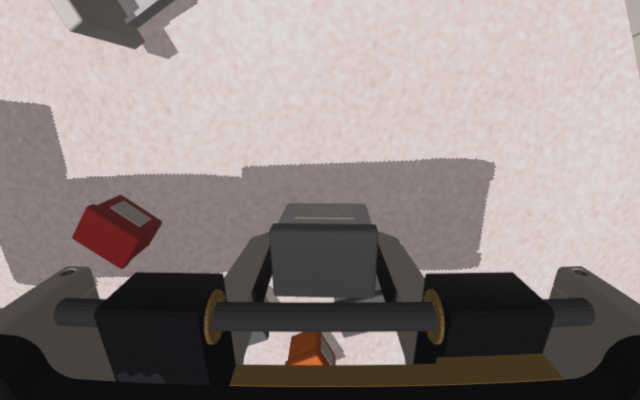

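```bash
cat >> h.py <<'E'
def hand(r0=232,r1=285,c0=285,c1=365):
    st=robot.read_state(); c=robot.camera('wrist'); P=cloud(c,st)[r0:r1,c0:c1].reshape(-1,3); P=P[~np.isnan(P[:,0])]
    R=np.array(st['orientation']); L=(P-np.array(st['tcp_pos']))@R
    L=L[(abs(L[:,2])<.03)]
    A=np.c_[L[:,:2],np.ones(len(L))]; k=np.linalg.lstsq(A,L[:,2],rcond=None)[0]
    print('lid in tool frame: x',np.round(np.percentile(L[:,0],[1,99]),4),'y',np.round(np.percentile(L[:,1],[1,99]),4),'z at tcp %.4f'%k[2],'slopes deg',np.round(np.degrees(k[:2]),1),'w',st['width'])
    return c,st
E
python3 - <<'E'
from h import *
hand(200,300,260,385)
E
```

```text
lid in tool frame: x [-0.0229  0.0201] y [-0.0337  0.0325] z at tcp -0.0024 slopes deg [16.8  0.3] w 0.06024755246219134
```

Run:
```python
from h import *
hand(236,290,285,365)
```

```text
lid in tool frame: x [-0.0177  0.0161] y [-0.0212  0.0228] z at tcp -0.0039 slopes deg [-0.  -2.3] w 0.06041232422743943
```

```bash
python3 -m inch '[0,0,6,-0.4,4,0,0.5,0,0,12,-0.8,8,0,0.5,0,0,18,-1.2,12,0,0.5,0,0,24,-1.5,15,0,0.5,0,0,30,-1.7,18,0,0.5]' >/dev/null
python3 - <<'E'
from h import *
go(.5776,.0226,.067,3.3)
E
```

```text
t9.02 at [ 0.5719 -0.0432  0.1491] yaw 3.8 w 0.0602 F [-0.8  0.3 -2.1] need cm [ 0.57  6.58 -8.21] turn -0.5
```

```bash
python3 -m inch '[0,0,-0.5,0.4,3,0,0.5,0,0,-0.5,0.6,5,0,0.5,0,0,-0.5,0.6,6.6,0,0.5,0,0,-0.5,0.6,6.6,-2,0.5,0,0,-0.5,0.6,6.6,-3,0.5]' >/dev/null
python3 - <<'E'
from h import *
go(.5776,.0226,.067,3.3); hand(236,290,285,365)
c=snap('wrist','w6')
E
```

```text
t9.43 at [0.5758 0.0241 0.1153] yaw 3.4 w 0.0602 F [-0.9 -0.9 -3.6] need cm [ 0.18 -0.15 -4.83] turn -0.1
lid in tool frame: x [-0.0178  0.0159] y [-0.0218  0.0222] z at tcp -0.0039 slopes deg [-0.1 -2.2] w 0.060166731732252544
```

View pics/w6.png

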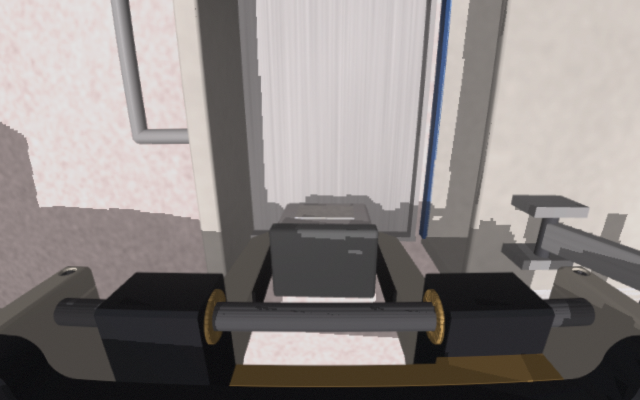

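```bash
python3 -m inch '[0,0,0,0.1,0,-1.5,0.5,0,0,0,0.1,0,-3,0.5,0,0,0,0.1,0,-4,0.5,0,0,0,0.1,0,-4.5,0.5,0,0,0,0.1,0,-4.7,0.5]'
python3 - <<'E'
from h import *
go(.5776,.0226,.067,3.3); hand(236,290,285,365)
c=snap('wrist','w7')
E
```

```text
t: 9.95
tcp_pos: [0.5745, 0.0224, 0.066]
orientation: [[-0.056, 0.998, -0.03], [0.998, 0.056, -0.001], [0.0, -0.03, -1.0]]
wrist_force: [-0.1, 1.6, -2.2]
width: 0.06
t9.95 at [0.5745 0.0224 0.066 ] yaw 3.2 w 0.06 F [-0.1  1.6 -2.2] need cm [0.31 0.02 0.1 ] turn 0.1
lid in tool frame: x [-0.0168  0.016 ] y [-0.0217  0.0221] z at tcp -0.0047 slopes deg [ 1.8 -1.2] w 0.059988073964922395
```

View pics/w7.png

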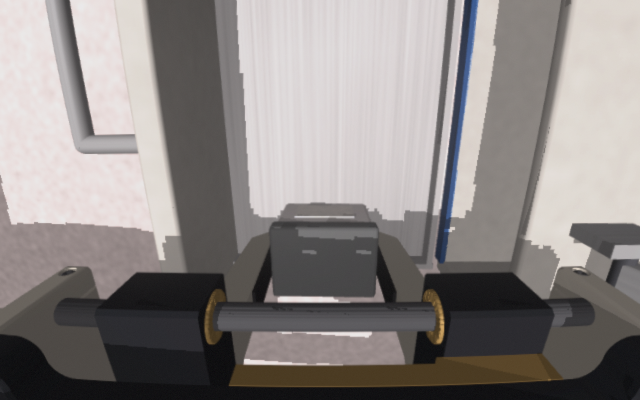

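```bash
python3 -m inch '[0,-1.7,0,0.1,0.2,0.2,0.5,0,-1.7,0,0.1,0.2,0,0.5,0,-1.7,0,0.1,0.2,-0.2,0.5,0,-1.7,0,0.1,0.2,-0.3,0.5]'
python3 - <<'E'
from h import *
go(.5776,.0226,.067,3.3); hand(236,290,285,365)
E
```

```text
t: 10.38
tcp_pos: [0.577, 0.024, 0.0654]
orientation: [[-0.057, 0.998, 0.002], [0.998, 0.057, -0.002], [-0.002, 0.002, -1.0]]
wrist_force: [-2.3, -2.4, 10.5]
width: 0.0602
t10.38 at [0.577  0.024  0.0654] yaw 3.2 w 0.0602 F [-2.3 -2.4 10.5] need cm [ 0.06 -0.14  0.16] turn 0.1
lid in tool frame: x [-0.0169  0.0162] y [-0.0217  0.022 ] z at tcp -0.0048 slopes deg [ 1.2 -1.2] w 0.06019023276508855
```

```bash
python3 -m inch '[0,0,0,0,0,0,0.85,0,0,0,0,0,0,0.85,0,0,0,0,0,0,0.85,0,0,0,0,0,0,0.85,0,0,0,0,0,3,0.85]';python3 -m inch '[0,0,0,0,0,4,0.85,0,0,0,0,0,8,0.85,0,0,0,0,-4,12,1,0,0,0,-1,-8,13,1,0,0,0,-2,-12,13,1]'
python3 - <<'E'
from h import *
c=snap('wrist','w8'); tubs()
E
```

```text
t: 10.85
tcp_pos: [0.5725, 0.0242, 0.0893]
orientation: [[-0.056, 0.998, -0.009], [0.998, 0.056, -0.002], [-0.001, -0.009, -1.0]]
wrist_force: [-1.3, -0.3, -0.8]
width: 0.0787
t: 11.27
tcp_pos: [0.5576, -0.0842, 0.223]
orientation: [[-0.059, 0.998, -0.001], [0.998, 0.059, -0.003], [-0.003, -0.002, -1.0]]
wrist_force: [0.4, -1.1, 0.1]
width: 0.0916
tub [ 574.4 -363.6] [44. 60.] long-axis deg -10.2 px [443 183] 321
tub [ 435.9 -321.6] [42. 60.] long-axis deg -3.3 px [432 232] 328
tub [ 344.6 -883. ] [ 23. 169.] long-axis deg -6.7 px [631 240] 286
```

View pics/w8.png

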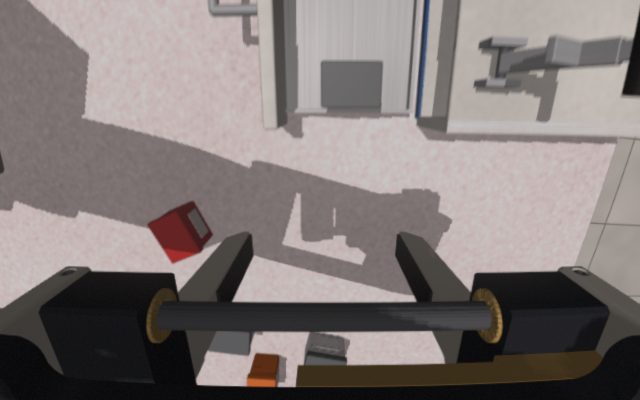

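Tub 1 stands in the drawer at wrist px (351,85), against the right-hand end. Next is the tub at (574,-364).

```bash
python3 -m inch '[0,0,-7,0.5,-4.1,-1,1,0,0,-13.4,1,-8.2,-2,1,0,0,-13.4,1.5,-12.3,-4,1,0,0,-13.4,1.7,-16.4,-6,1,0,0,-13.4,1.7,-20.5,-8,1]' >/dev/null
python3 - <<'E'
from h import *
go(.5744,-.3638,.034,-10)
E
```

```text
t11.78 at [ 0.5723 -0.2786  0.1471] yaw -10.4 w 0.0933 F [ 0.7 -0.3 -0.9] need cm [  0.21  -8.52 -11.31] turn 0.4
```

```bash
python3 -m inch '[0,0,0.4,0.2,-4,-1,1,0,0,0.4,0.2,-7.5,-2,1,0,0,0.4,0.2,-8.5,-3,1,0,0,0.4,0.2,-8.5,-4,1,0,0,0.4,0.2,-8.5,-4.5,1]' >/dev/null
python3 - <<'E'
from h import *
go(.5744,-.3638,.034,-10); c=snap('wrist','w9')
E
```

```text
t12.20 at [ 0.5735 -0.3624  0.0994] yaw -10.1 w 0.0931 F [ 0.7  0.1 -1.4] need cm [ 0.09 -0.14 -6.54] turn 0.1
```

View pics/w9.png

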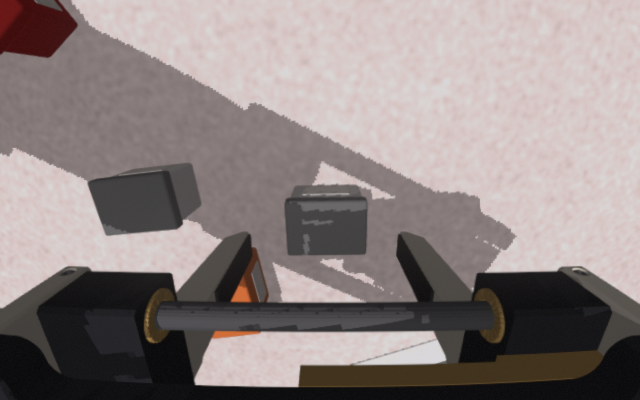

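The tub is at (327,225) between the fingers. The orange lookalike at (250,290) is close to the left finger, so I check the clearance.

Run:
```python
from h import *
st=robot.read_state(); c=robot.camera('wrist'); P=cloud(c,st); hsv=cv2.cvtColor(c['color'],cv2.COLOR_BGR2HSV)
m=(hsv[...,1]>180)&(hsv[...,0]<25)&(P[...,2]<.08)&(P[...,2]>0.01); m[:, :180]=0
q=P[m]; print(len(q),np.nanmin(q,0),np.nanmax(q,0))
```

```text
435 [ 0.46167023 -0.44960151  0.03733099] [ 0.50339602 -0.39791238  0.05299549]
```

```bash
python3 -m inch '[0,0,0,0.1,-0.15,-2,1,0,0,0,0.1,-0.15,-4,1,0,0,0,0.1,-0.15,-5.5,1,0,0,0,0.1,-0.15,-6.5,1,0,0,0,0.1,-0.15,-6.5,1]' >/dev/null
python3 - <<'E'
from h import *
go(.5744,-.3638,.034,-10)
E
```

```text
t12.72 at [ 0.5737 -0.3603  0.0325] yaw -9.9 w 0.0931 F [-0.1  0.3  0.2] need cm [ 0.07 -0.35  0.15] turn -0.1
```

```bash
python3 -m inch '[0,0,0,0.1,-0.35,0.1,0.9,0,0,0,0.1,-0.35,0.1,0.5,0,0,0,0.1,-0.35,0.1,0.5,0,0,0,0.1,-0.35,0.1,0.5,0,0,0,0.1,-0.35,0.1,0.5]' 30;python3 -m inch '[0,0,0,0,0,0,0.5,0,0,0,0,0,0,0.5,0,0,0,0,0,0,0.5]';python3 -m inch '[0,0,0,0,0,2,0.5,0,0,0,0,0,5,0.5,0,0,0,0,0,8,0.5,0,0,0,0,0,12,0.5,0,0,0,0,0,13,0.5]'
python3 - <<'E'
from h import *
go(.5749,.0695,.067,3.3);hand(236,290,285,365);snap('wrist','w10')
E
```

```text
t: 13.13
tcp_pos: [0.5752, -0.3643, 0.0345]
orientation: [[0.172, 0.985, -0.011], [0.985, -0.172, 0.001], [-0.001, -0.011, -1.0]]
wrist_force: [-0.2, 0.2, 0.1]
width: 0.0642
t: 13.38
tcp_pos: [0.5752, -0.3644, 0.0346]
orientation: [[0.172, 0.985, -0.011], [0.985, -0.172, 0.001], [-0.001, -0.011, -1.0]]
wrist_force: [-0.9, -0.7, -0.3]
width: 0.0602
t: 13.8
tcp_pos: [0.5775, -0.3661, 0.1722]
orientation: [[0.172, 0.985, -0.004], [0.985, -0.172, -0.004], [-0.005, -0.003, -1.0]]
wrist_force: [0.5, -1.0, 0.3]
width: 0.0601
t13.80 at [ 0.5775 -0.3661  0.1722] yaw -9.9 w 0.0601 F [ 0.5 -1.   0.3] need cm [ -0.26  43.56 -10.52] turn 13.2
lid in tool frame: x [-0.0085  0.0206] y [-0.0194  0.0205] z at tcp -0.0169 slopes deg [ 1.8 -0.5] w 0.060097838054774255
```

View pics/w10.png

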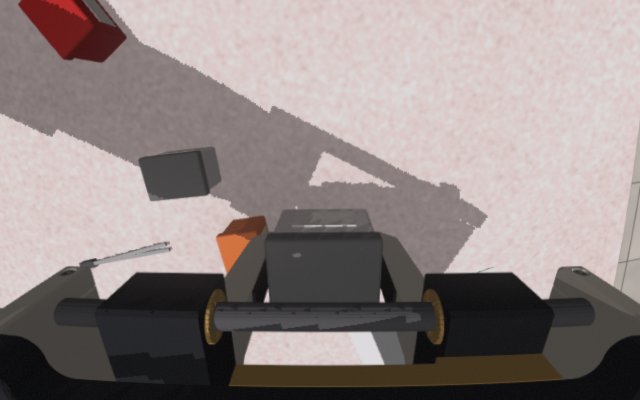

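```bash
python3 -m inch '[0,0,6,0,4,0,0.5,0,0,13,0,8,0,0.5,0,0,13.2,0,12,0,0.5,0,0,13.2,0,16,0,0.5,0,0,13.2,0,20,0,0.5]' >/dev/null;python3 -m inch '[0,0,0,0,4,0.5,0.5,0,0,0,0,8,0.5,0.5,0,0,0,0,12,0.5,0.5,0,0,0,0,16,0.5,0.5,0,0,0,0,19,0.5,0.5]' >/dev/null
python3 - <<'E'
from h import *
go(.5748,.0715,.053,3.3)
E
```

```text
t14.73 at [0.5732 0.0296 0.1674] yaw 3.3 w 0.0597 F [ 0.8 -0.6 -2.3] need cm [  0.16   4.19 -11.44] turn -0.0
```

```bash
python3 -m inch '[0,0,0,0.2,2.5,0,0.5,0,0,0,0.2,4.1,-1,0.5,0,0,0,0.2,4.2,-3,0.5,0,0,0,0.2,4.2,-5,0.5,0,0,0,0.2,4.2,-6.5,0.5]' >/dev/null
python3 - <<'E'
from h import *
go(.5748,.0715,.053,3.3);hand(236,290,285,365);snap('wrist','w11')
print(robot.read_state()['orientation'])
E
```

```text
t15.15 at [0.5726 0.0722 0.0976] yaw 3.4 w 0.0599 F [-1.3  0.2 -1.6] need cm [ 0.22 -0.07 -4.46] turn -0.1
lid in tool frame: x [-0.0086  0.0205] y [-0.0198  0.0203] z at tcp -0.0169 slopes deg [ 1.7 -0.6] w 0.05993918388889253
[[-5.87672027e-02  9.98010141e-01 -2.28511429e-02]
 [ 9.98271492e-01  5.87365116e-02 -2.01254635e-03]
 [-6.66345247e-04 -2.29299163e-02 -9.99736853e-01]]
```

View pics/w11.png

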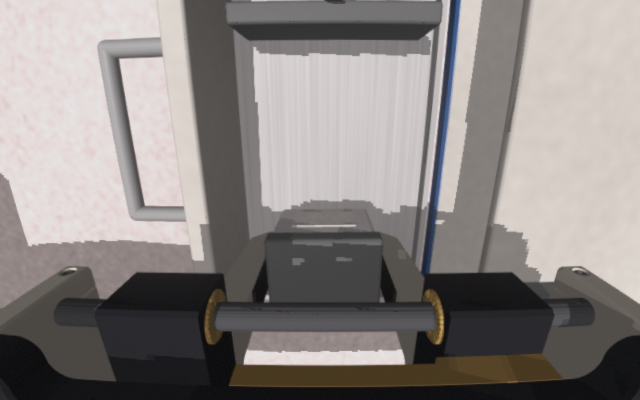

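```bash
python3 -m inch '[0,-1.3,0,0.2,0,-1.2,0.5,0,-1.3,0,0.2,0,-2.4,0.5,0,-1.3,0,0.2,0,-3.4,0.5,0,-1.3,0,0.2,0,-4,0.5,0,-1.3,0,0.2,0,-4.2,0.5]'
```

```text
t: 15.67
tcp_pos: [0.5719, 0.0714, 0.0526]
orientation: [[-0.059, 0.998, -0.003], [0.998, 0.059, -0.002], [-0.002, -0.003, -1.0]]
wrist_force: [-3.1, -0.3, 2.8]
width: 0.06
```

Touching the floor; I release and retreat.

```bash
python3 -m inch '[0,0,0,0,0,-0.1,0.5,0,0,0,0,0,-0.1,0.85,0,0,0,0,0,0,0.85,0,0,0,0,0,0,0.85,0,0,0,0,0,0,0.85]';python3 -m inch '[0,0,0,0,0,2,0.85,0,0,0,0,0,5,0.85,0,0,0,0,0,9,0.85,0,0,0,-1,-4,12,1,0,0,0,-3,-8,15,1]';python3 -m inch '[0,0,-3,-4,-4,0,1,0,0,-6,-6,-8,0,1,0,0,-6,-8,-12,0,1,0,0,-6,-9,-15,-1,1,0,0,-6,-10,-18,-2,1]'
python3 - <<'E'
from h import *
tubs();snap('wrist','w12');go(.4359,-.3219,.034,-3.5)
E
```

```text
t: 16.08
tcp_pos: [0.5724, 0.0714, 0.0533]
orientation: [[-0.059, 0.998, -0.002], [0.998, 0.059, -0.002], [-0.002, -0.002, -1.0]]
wrist_force: [-0.3, 0.5, 0.8]
width: 0.0782
t: 16.5
tcp_pos: [0.5511, 0.0078, 0.1942]
orientation: [[-0.062, 0.998, 0.002], [0.998, 0.062, -0.002], [-0.002, 0.002, -1.0]]
wrist_force: [0.0, -0.5, 0.2]
width: 0.088
t: 16.92
tcp_pos: [0.4514, -0.1726, 0.1765]
orientation: [[0.043, 0.999, 0.006], [0.999, -0.043, -0.004], [-0.004, 0.006, -1.0]]
wrist_force: [1.5, -0.6, 0.1]
width: 0.0928
tub [ 344.3 -885.1] [ 23. 170.] long-axis deg -8.8 px [631 240] 286
t17.02 at [ 0.4489 -0.1751  0.1735] yaw -2.8 w 0.0929 F [0.7 0.  0.1] need cm [ -1.3  -14.68 -13.95] turn -0.7
```

View pics/w12.png

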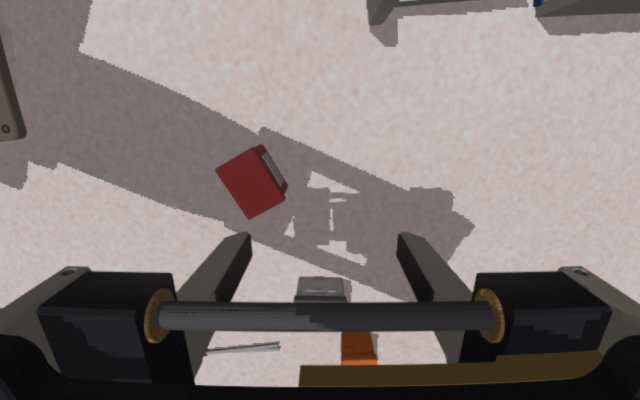

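The third tub is at wrist px (322,290), partly hidden by the gripper; the arm blocks the top camera. I go above it.

```bash
python3 -m inch '[0,0,-0.7,-0.5,-4,-1,1,0,0,-0.7,-1,-8,-3,1,0,0,-0.7,-1.3,-12,-5,1,0,0,-0.7,-1.3,-14.6,-7,1,0,0,-0.7,-1.3,-14.6,-7.5,1]'>/dev/null
python3 - <<'E'
from h import *
go(.4359,-.3219,.034,-3.5);st=robot.read_state();c=snap('wrist','w13')
P=cloud(c,st);m=((P[...,2]>.045)&(P[...,2]<.06)).astype(np.uint8);m[:150]=0;m[270:]=0;m[:,:250]=0;m[:,400:]=0
q=P[m>0];r=cv2.minAreaRect((q[:,:2]*1000).astype(np.float32));print(r,len(q))
E
```

```text
t17.43 at [ 0.4341 -0.3244  0.0949] yaw -3.7 w 0.093 F [-0.1 -0.1 -0.6] need cm [ 0.18  0.25 -6.09] turn 0.2
((436.14569091796875, -322.9265441894531), (43.967506408691406, 60.33793640136719), 86.130615234375) 4843
```

View pics/w13.png

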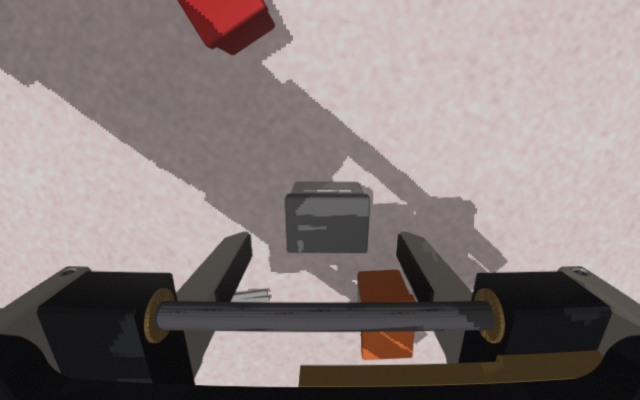

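```bash
python3 -m inch '[0,0,0,0.2,0.15,-2,1,0,0,0,0.2,0.15,-4,1,0,0,0,0.2,0.15,-5.5,1,0,0,0,0.2,0.15,-6,1,0,0,0,0.2,0.15,-6,1]' >/dev/null
python3 - <<'E'
from h import *
go(.4361,-.3229,.034,-3.8)
E
```

```text
t17.90 at [ 0.4359 -0.3186  0.0339] yaw -3.6 w 0.0931 F [-0.2  0.7 -0.5] need cm [ 0.02 -0.43  0.01] turn -0.2
```

```bash
python3 -m inch '[0,0,0,0,-0.45,0,0.9,0,0,0,0,-0.45,0,0.5,0,0,0,0,-0.45,0,0.5,0,0,0,0,-0.45,0,0.5,0,0,0,0,-0.45,0,0.5]' 30;python3 -m inch '[0,0,0,0,0,0,0.5,0,0,0,0,0,0,0.5,0,0,0,0,0,0,0.5]';python3 -m inch '[0,0,0,0,0,2,0.5,0,0,0,0,0,5,0.5,0,0,0,0,0,8,0.5,0,0,0,0,0,12,0.5,0,0,0,0,0,13,0.5]'
python3 - <<'E'
from h import *
go(.5721,.1194,.053,3.3);hand(236,290,285,365);snap('wrist','w14')
E
```

```text
t: 18.32
tcp_pos: [0.4363, -0.3234, 0.0347]
orientation: [[0.063, 0.998, -0.005], [0.998, -0.063, 0.001], [0.0, -0.005, -1.0]]
wrist_force: [-0.1, -0.4, -0.3]
width: 0.0642
t: 18.57
tcp_pos: [0.4363, -0.3235, 0.0348]
orientation: [[0.063, 0.998, -0.005], [0.998, -0.063, 0.001], [0.0, -0.005, -1.0]]
wrist_force: [-0.7, 0.9, 0.3]
width: 0.0597
t: 18.98
tcp_pos: [0.4384, -0.3253, 0.1712]
orientation: [[0.063, 0.998, 0.001], [0.998, -0.063, -0.005], [-0.005, 0.002, -1.0]]
wrist_force: [0.7, -1.5, -0.2]
width: 0.06
t18.98 at [ 0.4384 -0.3253  0.1712] yaw -3.6 w 0.06 F [ 0.7 -1.5 -0.2] need cm [ 13.37  44.47 -11.82] turn 6.9
lid in tool frame: x [-0.0088  0.0216] y [-0.0197  0.0204] z at tcp -0.0166 slopes deg [ 0.4 -0.2] w 0.05999545409115564
```

View pics/w14.png

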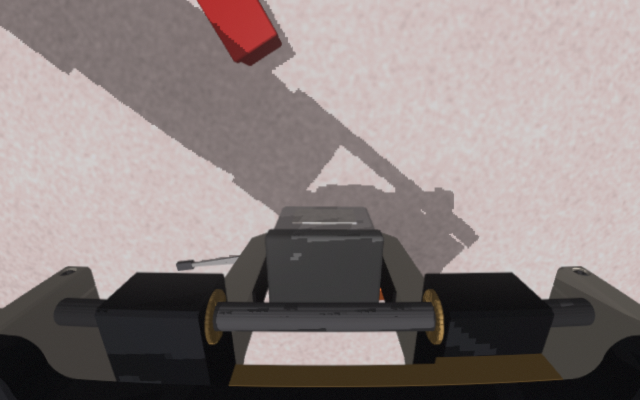

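```bash
python3 -m inch '[0,0,3,1.2,4,0,0.5,0,0,6.9,2.4,8,0,0.5,0,0,6.9,3.6,12,0,0.5,0,0,6.9,4.8,16,0,0.5,0,0,6.9,6,20,0,0.5]' >/dev/null;python3 -m inch '[0,0,0,1.2,4,0.5,0.5,0,0,0,2.4,8,0.5,0.5,0,0,0,3.6,12,0.5,0.5,0,0,0,4.8,16,0.5,0.5,0,0,0,6,20,0.5,0.5]' >/dev/null
python3 - <<'E'
from h import *
go(.5721,.1185,.053,3.3)
E
```

```text
t19.92 at [0.5543 0.0768 0.1663] yaw 3.2 w 0.0601 F [ 0.5 -0.7 -2. ] need cm [  1.78   4.17 -11.33] turn 0.1
```

```bash
python3 -m inch '[0,0,0.1,1.5,2.5,0,0.5,0,0,0.1,1.8,4.1,-1,0.5,0,0,0.1,1.8,4.2,-3,0.5,0,0,0.1,1.8,4.2,-5,0.5,0,0,0.1,1.8,4.2,-6.5,0.5]' >/dev/null
python3 - <<'E'
from h import *
go(.5721,.1185,.053,3.3);hand(236,290,285,365);snap('wrist','w15')
print(robot.read_state()['orientation'])
E
```

```text
t20.33 at [0.5695 0.1192 0.096 ] yaw 3.4 w 0.0596 F [-0.4 -0.1 -2.9] need cm [ 0.26 -0.07 -4.3 ] turn -0.1
lid in tool frame: x [-0.0089  0.0215] y [-0.0198  0.0203] z at tcp -0.0165 slopes deg [ 0.4 -0.1] w 0.059563392796385596
[[-0.05833713  0.9981254  -0.01850574]
 [ 0.99829335  0.05827721 -0.00376106]
 [-0.00267555 -0.01869356 -0.99982168]]
```

View pics/w15.png

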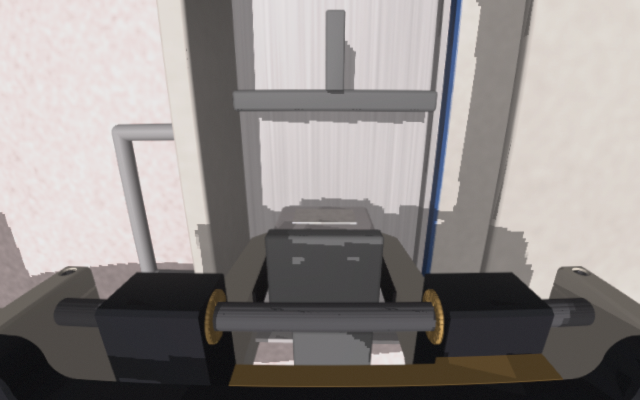

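```bash
python3 -m inch '[0,-1.1,0,0.25,0.1,-1.2,0.5,0,-1.1,0,0.25,0.1,-2.4,0.5,0,-1.1,0,0.25,0.1,-3.4,0.5,0,-1.1,0,0.25,0.1,-4,0.5,0,-1.1,0,0.25,0.1,-4.1,0.5]'; python3 -m inch '[0,0,0,0.15,0,-0.1,0.5,0,0,0,0.15,0,-0.1,0.5]'
```

```text
t: 20.85
tcp_pos: [0.5702, 0.1192, 0.0529]
orientation: [[-0.058, 0.998, 0.0], [0.998, 0.058, -0.004], [-0.004, -0.0, -1.0]]
wrist_force: [-0.2, 0.3, -2.4]
width: 0.06
t: 21.02
tcp_pos: [0.5726, 0.1192, 0.0526]
orientation: [[-0.058, 0.998, 0.001], [0.998, 0.058, -0.004], [-0.004, 0.001, -1.0]]
wrist_force: [0.3, -0.1, -1.8]
width: 0.0598
```

```bash
python3 -m inch '[0,0,0,0,0,-0.1,0.5,0,0,0,0,0,-0.2,0.5,0,0,0,0,0,-0.2,0.5]'
```

```text
t: 21.27
tcp_pos: [0.5743, 0.1194, 0.0526]
orientation: [[-0.058, 0.998, 0.005], [0.998, 0.058, -0.003], [-0.004, 0.005, -1.0]]
wrist_force: [-1.1, 0.2, 7.8]
width: 0.0597
```

Contact at 7.8 N, so I release and back away.

```bash
python3 -m inch '[0,0,0,0,0,0,0.85,0,0,0,0,0,0,0.85,0,0,0,0,0,0,0.85,0,0,0,0,0,0,0.85,0,0,0,0,0,3,0.85]'>/dev/null;python3 -m inch '[0,0,0,0,0,3,0.85,0,0,0,0,0,7,0.85,0,0,0,0,0,11,0.85,0,0,0,-1,-4,13,0.85,0,0,0,-1,-8,15,0.85]'
python3 - <<'E'
from h import *
st=robot.read_state();c=snap('wrist','w16'); P=cloud(c,st).reshape(-1,3)
fc=np.array([.571,.1374]); d=P[:,:2]-fc; k=(P[:,2]>.066)&(P[:,2]<.076)&(abs(d@ex)<.06)&(abs(d@ey)<.15); L=np.c_[d@ex,d@ey]*1000
import sys
h,b=np.histogram(L[k,1],bins=np.arange(-150,150,4)); print([(int(y),int(n)) for y,n in zip(b,h) if n])
E
```

```text
t: 22.1
tcp_pos: [0.5596, 0.046, 0.2258]
orientation: [[-0.062, 0.998, -0.003], [0.998, 0.062, -0.004], [-0.004, -0.004, -1.0]]
wrist_force: [0.2, -0.3, 0.1]
width: 0.0792
[(-138, 108), (-134, 179), (-130, 183), (-126, 166), (-122, 185), (-118, 186), (-114, 175), (-110, 194), (-106, 174), (-102, 204), (-98, 192), (-94, 68), (-90, 118), (-86, 213), (-82, 192), (-78, 200), (-74, 218), (-70, 193), (-66, 202), (-62, 224), (-58, 225), (-54, 211), (-50, 219), (-46, 44), (-42, 113), (-38, 230), (-34, 232), (-30, 232), (-26, 234), (-22, 236), (-18, 235), (-14, 232), (-10, 261), (-6, 260), (-2, 256), (2, 60), (70, 31), (74, 57), (78, 55), (82, 58), (86, 7)]
```

View pics/w16.png

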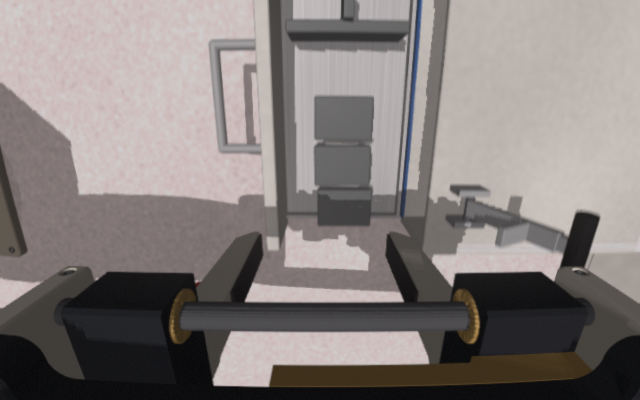

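Three tubs in a row at px (344,117), (342,165) and (344,205), with the divider at (347,28). I go above the fin.

```bash
python3 -m inch '[0,0,0,0.2,4,0,0.5,0,0,0,0.4,8,-2,0.5,0,0,0,0.6,12,-4,0.5,0,0,0,0.6,16,-6,0.5,0,0,0,0.6,18.4,-7,0.5]'>/dev/null
python3 - <<'E'
from h import *
go(.5657,.2303,.062,3.3)
st=robot.read_state();c=snap('wrist','w17'); P=cloud(c,st).reshape(-1,3)
fc=np.array([.571,.1374]); d=P[:,:2]-fc; L=np.c_[d@ex,d@ey]*1000
k=(P[:,2]>.067)&(P[:,2]<.078)&(abs(L[:,0])<30)&(L[:,1]>50)&(L[:,1]<125)
print('fin',np.percentile(L[k],[2,50,98],axis=0))
k=(P[:,2]>.060)&(P[:,2]<.067)&(abs(L[:,0])<70)&(L[:,1]>30)&(L[:,1]<125)
print('plate',np.percentile(L[k],[2,50,98],axis=0))
E
```

```text
t22.57 at [0.5664 0.2245 0.1574] yaw 3.2 w 0.0504 F [ 0.4 -0.7 -0.2] need cm [-0.07  0.58 -9.54] turn 0.1
fin [[ -0.62934959  74.54364825]
 [  4.39311171  95.04967963]
 [  8.8152554  113.29263996]]
plate [[-65.17034401  61.62543226]
 [ -3.37763285  69.70538138]
 [ 61.23038843 113.4392358 ]]
```

View pics/w17.png

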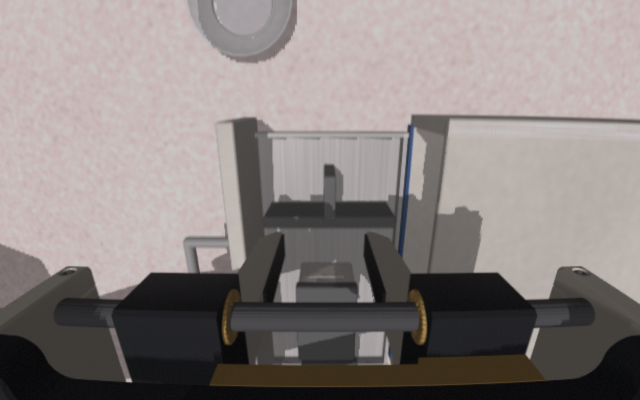

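```bash
python3 -m inch '[0,0,0,0.3,0.8,-3,0.5,0,0,0,0.3,0.8,-5,0.5,0,0,0,0.3,0.8,-7,0.5,0,0,0,0.3,0.8,-8.5,0.5,0,0,0,0.3,0.8,-9.3,0.5]'>/dev/null
python3 - <<'E'
from h import *
go(.5696,.2324,.062,3.3);print(robot.read_state()['orientation'])
E
```

```text
t23.03 at [0.5652 0.2368 0.0578] yaw 3.4 w 0.0464 F [0.6 0.4 0.3] need cm [ 0.44 -0.44  0.42] turn -0.1
[[-0.05971672  0.9981742  -0.00906533]
 [ 0.99818458  0.05964109 -0.00839575]
 [-0.00783975 -0.00955023 -0.99992366]]
```

```bash
python3 -m inch '[0.5,-0.5,0,0.4,-0.4,0.4,0.5,0.5,-0.5,0,0.4,-0.4,0.4,0.5,0.5,-0.5,0,0.4,-0.4,0.4,0.3,0.5,-0.5,0,0.4,-0.4,0.4,0.3,0.5,-0.5,0,0.4,-0.4,0.4,0.3]' 40 ; python3 -m inch '[0,0,0,0,0,0,0,0,0,0,0,0,0,0,0,0,0,0,0,0,0,0,0,0,0,0,0,0,0,0,0,0,0,0,0]'; python3 -m inch '[0,0,0,0,0,0,0]'
```

```text
t: 23.45
tcp_pos: [0.5702, 0.233, 0.0633]
orientation: [[-0.059, 0.998, 0.002], [0.998, 0.059, 0.001], [0.001, 0.002, -1.0]]
wrist_force: [0.6, 0.7, -0.2]
width: 0.0313
t: 23.87
tcp_pos: [0.5704, 0.2332, 0.0636]
orientation: [[-0.059, 0.998, 0.002], [0.998, 0.059, 0.001], [0.001, 0.002, -1.0]]
wrist_force: [-0.8, -0.5, 2.9]
width: 0.0098
t: 23.95
tcp_pos: [0.5704, 0.2331, 0.0637]
orientation: [[-0.059, 0.998, 0.002], [0.998, 0.059, 0.001], [0.001, 0.002, -1.0]]
wrist_force: [0.3, -0.7, -0.2]
width: 0.0097
```

```bash
python3 -m inch '[0,0,0,0.06,-1.1,0,0,0,0,0,0.13,-2.2,0,0,0,0,0,0.19,-3.3,0,0,0,0,0,0.25,-4.4,0,0,0,0,0,0.3,-5.3,0,0]'; python3 -m inch '[0,0,0,0.02,-0.3,0,0,0,0,0,0.03,-0.5,0,0]'; python3 -m inch '[0,0,0,0.02,-0.3,0,0,0,0,0,0.03,-0.5,0,0]'
```

```text
t: 24.37
tcp_pos: [0.5734, 0.1788, 0.0637]
orientation: [[-0.059, 0.998, 0.002], [0.998, 0.059, 0.001], [0.001, 0.002, -1.0]]
wrist_force: [0.0, 3.4, 0.5]
width: 0.0097
t: 24.53
tcp_pos: [0.5737, 0.1728, 0.0637]
orientation: [[-0.058, 0.998, 0.002], [0.998, 0.058, 0.002], [0.002, 0.002, -1.0]]
wrist_force: [-0.2, 5.7, 0.9]
width: 0.0098
t: 24.7
tcp_pos: [0.574, 0.168, 0.0637]
orientation: [[-0.057, 0.998, 0.002], [0.998, 0.057, 0.003], [0.002, 0.002, -1.0]]
wrist_force: [-0.3, 6.3, 1.0]
width: 0.0094
```

```bash
for i in 1; do python3 -m inch '[0,0,0,0.01,-0.15,0,0,0,0,0,0.02,-0.25,0,0]' | egrep 'tcp|force'; python3 -m inch '[0,0,0,0.01,-0.1,0,0,0,0,0,0.01,-0.2,0,0]'| egrep 'tcp|force';  done
```

```text
tcp_pos: [0.5741, 0.1661, 0.0637]
wrist_force: [-0.7, 6.5, 0.8]
tcp_pos: [0.5742, 0.1649, 0.0637]
wrist_force: [-0.0, 7.5, 0.3]
```

```bash
python3 -m inch '[0,0,0,0.01,-0.1,0,0,0,0,0,0.01,-0.2,0,0]' | egrep 'tcp|force'; python3 -m inch '[0,0,0,0.01,-0.1,0,0,0,0,0,0.01,-0.2,0,0]'| egrep 'tcp|force'
```

```text
tcp_pos: [0.5742, 0.164, 0.0637]
wrist_force: [-0.4, 7.7, 1.0]
tcp_pos: [0.5742, 0.1636, 0.0637]
wrist_force: [-0.3, 14.4, -1.2]
```

```bash
python3 -m inch '[0,0,0,0,-0.15,0,0,0,0,0,0,-0.15,0,0]' | egrep 'tcp|force'; python3 -c "
from h import *
s();snap('wrist','w18')"
```

```text
tcp_pos: [0.5742, 0.1637, 0.0637]
wrist_force: [0.0, 9.9, -0.6]
t25.53 tcp [0.5742 0.1637 0.0637] F [ 0.   9.9 -0.6] w 0.0097
```

View pics/w18.png

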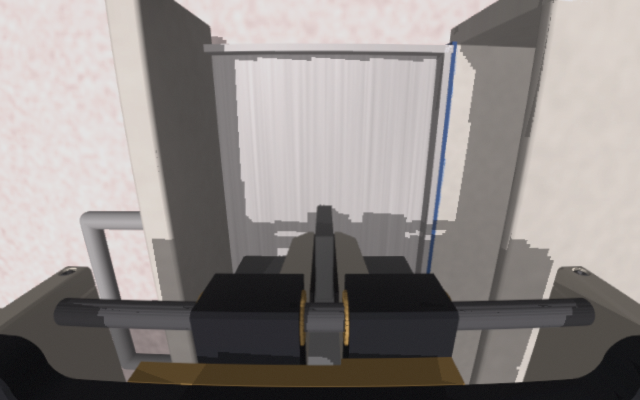

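```bash
python3 -m inch '[0,0,0,0,-0.22,0,0,0,0,0,0,-0.22,0,0,0,0,0,0,-0.22,0,0]' | egrep 'tcp|force'
```

```text
tcp_pos: [0.5742, 0.1635, 0.0638]
wrist_force: [0.8, 12.4, -1.0]
```

```bash
python3 -m inch '[0,0,0,0,-0.26,0,0,0,0,0,0,-0.26,0,0,0,0,0,0,-0.26,0,0]' | egrep 'tcp|force'
```

```text
tcp_pos: [0.574, 0.1634, 0.0638]
wrist_force: [0.3, 14.1, -0.5]
```

The row is packed: held at about 14 N with no more travel. I release the fin and inspect.

```bash
python3 -m inch '[0,0,0,0,-0.1,0,0,0,0,0,0,-0.05,0,0.5,0,0,0,0,0,0,0.5,0,0,0,0,0,0,0.5,0,0,0,0,0,0,0.5]'| egrep 'tcp|force|wid';python3 -m inch '[0,0,0,0,0,3,0.5,0,0,0,0,0,7,0.5,0,0,0,0,0,11,0.5,0,0,0,-3,-3,14,0.5,0,0,0,-6,-6,16,0.5]'
python3 - <<'E'
from h import *
go(.4414,.1299,.068,3.3)
st=robot.read_state();c=snap('wrist','w19'); P=cloud(c,st).reshape(-1,3)
fc=np.array([.571,.1374]); d=P[:,:2]-fc; L=np.c_[d@ex,d@ey]*1000
k=(P[:,2]>.062)&(P[:,2]<.077)&(abs(L[:,0])<28)&(abs(L[:,1])<150)
h,b=np.histogram(L[k,1],bins=np.arange(-150,60,3)); print([(int(y),int(n)) for y,n in zip(b,h) if n])
E
```

```text
tcp_pos: [0.574, 0.1629, 0.0636]
wrist_force: [0.7, 0.6, -0.2]
width: 0.0321
t: 26.92
tcp_pos: [0.525, 0.1128, 0.22]
orientation: [[-0.062, 0.998, 0.008], [0.998, 0.062, 0.016], [0.016, 0.009, -1.0]]
wrist_force: [0.1, -1.0, 0.6]
width: 0.0461
t26.92 at [0.525  0.1128 0.22  ] yaw 3.6 w 0.0461 F [ 0.1 -1.   0.6] need cm [ -8.36   1.71 -15.2 ] turn -0.3
[(-141, 2), (-138, 59), (-135, 52), (-132, 52), (-129, 53), (-126, 53), (-123, 49), (-120, 58), (-117, 45), (-114, 44), (-111, 48), (-108, 49), (-105, 47), (-102, 39), (-99, 50), (-96, 36), (-93, 54), (-90, 42), (-87, 48), (-84, 56), (-81, 54), (-78, 73), (-75, 86), (-72, 115), (-69, 118), (-66, 128), (-63, 128), (-60, 119), (-57, 131), (-54, 146), (-51, 106), (-48, 141), (-45, 119), (-42, 145), (-39, 126), (-36, 130), (-33, 150), (-30, 127), (-27, 139), (-24, 152), (-21, 142), (-18, 127), (-15, 152), (-12, 150), (-9, 204), (-6, 123), (-3, 131), (0, 154), (3, 77), (6, 29), (9, 33), (12, 33), (15, 33), (18, 33), (21, 33), (24, 34), (27, 34), (30, 32), (33, 33), (36, 34), (39, 33), (42, 12)]
```

View pics/w19.png

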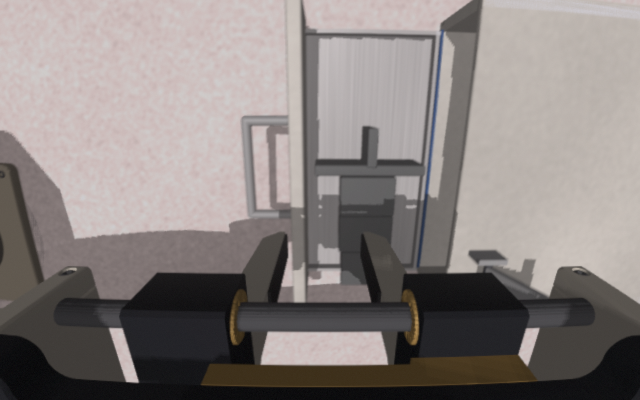

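```bash
python3 -m inch '[-0.9,0.4,-0.3,-4,1,-2,0.4,-0.9,0.4,-0.3,-8,1.7,-4,0.4,-0.9,0.4,-0.3,-8.4,1.7,-6,0.4,-0.9,0.4,-0.3,-8.4,1.7,-8,0.4,-0.9,0.4,-0.3,-8.4,1.7,-9,0.4]'>/dev/null
python3 - <<'E'
from h import *
go(.4414,.1299,.070,3.3); st=robot.read_state(); print(np.round(st['orientation'],3))
c=robot.camera('wrist'); P=cloud(c,st).reshape(-1,3)
k=(P[:,2]>.064)&(P[:,2]<.078)&(abs(P[:,1]-.15)<.06)&(P[:,0]<.47)&(P[:,0]>.4);print(k.sum(),np.median(P[k],0))
E
```

```text
t27.38 at [0.4362 0.1254 0.1309] yaw 3.2 w 0.0373 F [ 0.4  0.1 -0.5] need cm [ 0.52  0.45 -6.09] turn 0.1
[[-0.056  0.998 -0.   ]
 [ 0.998  0.056 -0.002]
 [-0.002 -0.001 -1.   ]]
1978 [0.44675224 0.15435476 0.07141396]
```

```bash
python3 -m inch '[0,0,0,0.7,0.4,-1,0.4,0,0,0,0.7,0.4,-2,0.4,0,0,0,0.7,0.4,-2,0.4]'>/dev/null
python3 - <<'E'
from h import *
go(.4414,.1299,.070,3.3); st=robot.read_state()
c=snap('wrist','w20'); P=cloud(c,st).reshape(-1,3)
for y in (.13,.15,.16):
  k=(P[:,2]>.069)&(P[:,2]<.078)&(abs(P[:,1]-y)<.005)&(P[:,0]<.47)&(P[:,0]>.4);print(k.sum(),np.percentile(P[k,0],[5,50,95]) if k.sum() else 0)
E
```

```text
t27.68 at [0.4424 0.1288 0.1083] yaw 3.2 w 0.0369 F [-1.2 -0.2  0.2] need cm [-0.1   0.11 -3.83] turn 0.1
171 [0.44229172 0.44646787 0.45051875]
190 [0.44110815 0.44519896 0.44925377]
201 [0.44054107 0.44469644 0.44890831]
```

View pics/w20.png

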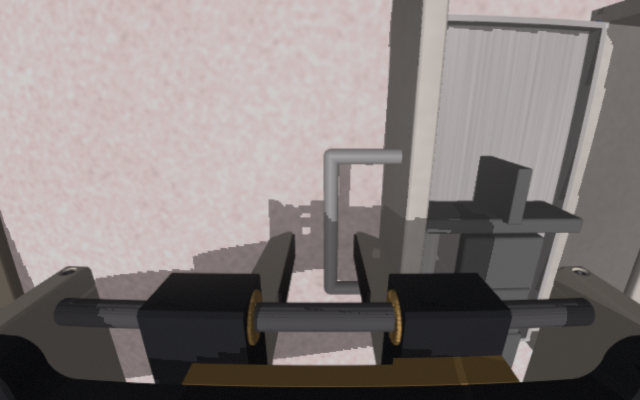

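The bar at px (332,220) is between the fingers, with x about 0.446. I go down and grip it.

```bash
python3 -m inch '[0,0,0,0.35,0.1,-1.5,0.4,0,0,0,0.35,0.1,-3,0.4,0,0,0,0.35,0.1,-3.8,0.4,0,0,0,0.35,0.1,-3.8,0.4]'|egrep 'tcp|for';python3 -m inch '[0,0,0,0,0,0,0,0,0,0,0,0,0,0,0,0,0,0,0,0,0,0,0,0,0,0,0,0,0,0,0,0,0,0,0]' 25;python3 -m inch '[0,0,0,1.2,0.07,0,0,0,0,0,2.4,0.14,0,0,0,0,0,3.6,0.21,0,0,0,0,0,4.8,0.27,0,0,0,0,0,6,0.34,0,0]'
```

```text
tcp_pos: [0.445, 0.1295, 0.0699]
wrist_force: [0.4, -0.4, 0.4]
t: 28.48
tcp_pos: [0.4456, 0.1296, 0.0707]
orientation: [[-0.056, 0.998, -0.006], [0.998, 0.055, -0.003], [-0.003, -0.006, -1.0]]
wrist_force: [0.9, -0.5, 3.4]
width: 0.0093
t: 28.9
tcp_pos: [0.5056, 0.1331, 0.0706]
orientation: [[-0.056, 0.998, -0.007], [0.998, 0.056, -0.004], [-0.003, -0.007, -1.0]]
wrist_force: [-3.1, -0.5, 2.6]
width: 0.0089
```

Now at 0.5056, with home expected at about 0.601.

```bash
python3 -m inch '[0,0,0,1.2,0.07,0,0,0,0,0,2.4,0.14,0,0,0,0,0,3.6,0.21,0,0,0,0,0,4.8,0.27,0,0,0,0,0,5.8,0.33,0,0]'|egrep 'tcp|for';python3 -m inch '[0,0,0,0.8,0.05,0,0,0,0,0,1.6,0.09,0,0,0,0,0,2.4,0.14,0,0,0,0,0,2.9,0.17,0,0]'|egrep 'tcp|for';python3 -m inch '[0,0,0,0.2,0.01,0,0,0,0,0,0.4,0.02,0,0]'|egrep 'tcp|for'
```

```text
tcp_pos: [0.564, 0.1365, 0.0706]
wrist_force: [-2.2, 0.3, 1.8]
tcp_pos: [0.5937, 0.1382, 0.0707]
wrist_force: [-1.4, -0.7, 1.0]
tcp_pos: [0.5979, 0.1384, 0.0707]
wrist_force: [-2.6, -0.4, 1.5]
```

```bash
python3 -m inch '[0,0,0,0.1,0.01,0,0,0,0,0,0.3,0.02,0,0]'|egrep 'tcp|for';python3 -m inch '[0,0,0,0.1,0.01,0,0,0,0,0,0.25,0.02,0,0]'|egrep 'tcp|for'
```

```text
tcp_pos: [0.6008, 0.1386, 0.0707]
wrist_force: [-2.4, -0.5, 2.4]
tcp_pos: [0.6014, 0.1386, 0.0705]
wrist_force: [-17.7, -1.6, 12.9]
```

```bash
python3 -m inch '[0,0,0,0.2,0.01,0,0,0,0,0,0.2,0.01,0,0]'|egrep 'tcp|for'
```

```text
tcp_pos: [0.6014, 0.1386, 0.0706]
wrist_force: [-12.8, -3.1, 9.0]
```

The drawer is home: 18 N with no travel, against about 2.4 N while sliding. I release the handle, rise and look at the latch.

```bash
python3 -m inch '[0,0,0,0.1,0,0,0.35,0,0,0,0.1,0,0,0.35,0,0,0,0.1,0,0,0.35,0,0,0,0.1,0,0,0.35,0,0,0,0.1,0,3,0.35]'|egrep 'tcp|for|wid';python3 -m inch '[0,0,0,0,0,4,0.35,0,0,0,0,0,8,0.35,0,0,0,0,-3,12,0.6,0,0,0,0,-6,16,0.6,0,0,0,1,-10,19,0.6]'
python3 - <<'E'
from h import *
st=robot.read_state();c=snap('wrist','w21'); t=snap('top','t21')
cv2.imwrite('pics/t21c.png',cv2.convertScaleAbs(cv2.resize(t['color'][60:220,200:340],None,fx=3.7,fy=3.7,interpolation=cv2.INTER_CUBIC),alpha=1.6))
E
```

```text
tcp_pos: [0.5981, 0.1379, 0.0942]
wrist_force: [-0.3, -0.1, -0.6]
width: 0.0324
t: 31.15
tcp_pos: [0.6045, 0.0573, 0.2713]
orientation: [[-0.058, 0.998, -0.024], [0.998, 0.058, -0.006], [-0.004, -0.024, -1.0]]
wrist_force: [-0.1, -0.1, -0.2]
width: 0.0482
```

View pics/w21.png

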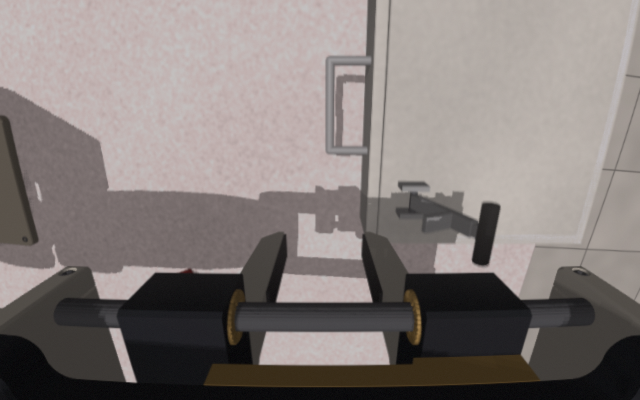

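View pics/t21c.png

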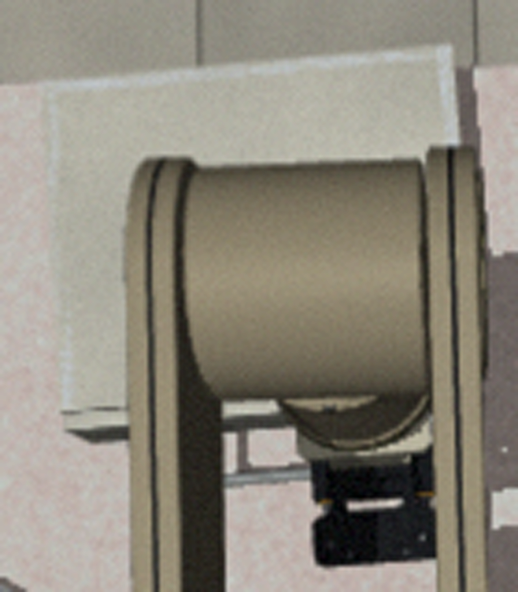

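Run:
```python
from h import *
st=robot.read_state();c=robot.camera('wrist'); P=cloud(c,st).reshape(-1,3); im=c['color'].reshape(-1,3)
k=(P[:,2]>.19)&(P[:,2]<.215)&(P[:,0]>.68)&(P[:,0]<.8)&(abs(P[:,1]-.05)<.06)
q=P[k]; r=cv2.minAreaRect((q[:,:2]*1000).astype(np.float32)); print(len(q),r,np.percentile(q[:,2],[5,50,99]))
for y in range(10,90,6):
  kk=(abs(q[:,1]*1000-y)<3); print(y,kk.sum(),np.round(q[kk].mean(0),4) if kk.sum() else '')
go(.7265,.0313,.2015,3.3)
```

```text
1199 ((737.6294555664062, 48.170806884765625), (14.35977554321289, 54.38711929321289), 3.374074697494507) [0.19367288 0.20167075 0.20420257]
10 0 
16 0 
22 72 [0.7372 0.023  0.2008]
28 116 [0.7368 0.028  0.2011]
34 121 [0.7366 0.0341 0.2011]
40 128 [0.7361 0.0401 0.2007]
46 142 [0.7355 0.046  0.2   ]
52 135 [0.7348 0.052  0.2   ]
58 127 [0.735  0.058  0.2011]
64 131 [0.7346 0.064  0.2011]
70 134 [0.7343 0.07   0.2008]
76 93 [0.7358 0.0744 0.1983]
82 0 
88 0 
t31.30 at [0.6065 0.0548 0.2715] yaw 3.0 w 0.055 F [ 0.3 -0.4 -1. ] need cm [12.   -2.35 -7.  ] turn 0.3
```

```bash
python3 -m inch '[0.3,-1.4,0.3,4,-1,0,0.5,0.3,-1.4,0.3,8,-2,0,0.5,0.3,-1.4,0.3,12,-2.4,0,0.5,0.3,-1.4,0.3,13.1,-2.4,-1,0.5,0.3,-1.4,0.3,13.1,-2.4,-2,0.5]'>/dev/null
python3 - <<'E'
from h import *
go(.738,.031,.1985,3.3); st=robot.read_state(); print(np.round(st['orientation'],3))
c=snap('wrist','w22')
E
```

```text
t31.72 at [0.739  0.0313 0.2467] yaw 3.3 w 0.0465 F [ 0.5 -0.4 -0.6] need cm [-0.1  -0.03 -4.82] turn -0.0
[[-0.058  0.998  0.001]
 [ 0.998  0.058 -0.001]
 [-0.001  0.001 -1.   ]]
```

View pics/w22.png

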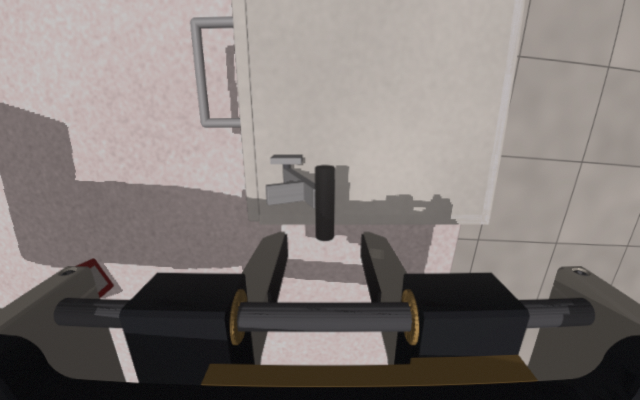

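The bar (325,165–240) is centred between the fingers. I go down and pinch its right half, clear of the lever.

```bash
python3 -m inch '[0,0,0,0,0,-1.5,0.5,0,0,0,0,0,-3,0.5,0,0,0,0,0,-4,0.5,0,0,0,0,0,-4.6,0.5,0,0,0,0,0,-4.6,0.4]'|egrep 'tcp|for';python3 -m inch '[0,0,0,0,0,0,0,0,0,0,0,0,0,0,0,0,0,0,0,0,0,0,0,0,0,0,0,0,0,0,0,0,0,0,0]' 15; python3 -c "
from h import *
go(.738,.031,.1985,3.3)"
```

```text
tcp_pos: [0.735, 0.0323, 0.1965]
wrist_force: [-0.6, -0.0, -0.2]
t: 32.6
tcp_pos: [0.7367, 0.0321, 0.1987]
orientation: [[-0.059, 0.998, -0.001], [0.998, 0.059, -0.001], [-0.001, -0.001, -1.0]]
wrist_force: [4.3, 0.7, 3.1]
width: 0.0132
t32.60 at [0.7367 0.0321 0.1987] yaw 3.4 w 0.0132 F [4.3 0.7 3.1] need cm [ 0.13 -0.11 -0.02] turn -0.1
```

```bash
python3 -m inch '[0,0,0,-0.98,-0.06,0.33,0,0,0,0,-1.95,-0.11,0.56,0,0,0,0,-2.77,-0.16,0.66,0,0,0,0,-3.6,-0.21,0.7,0,0,0,0,-4.43,-0.25,0.66,0]'; python3 -c "
from h import *
snap('wrist','w23')"
```

```text
t: 33.02
tcp_pos: [0.6938, 0.0296, 0.2075]
orientation: [[-0.059, 0.998, 0.004], [0.998, 0.059, -0.001], [-0.001, 0.004, -1.0]]
wrist_force: [5.0, 0.1, 3.6]
width: 0.0137
```

View pics/w23.png

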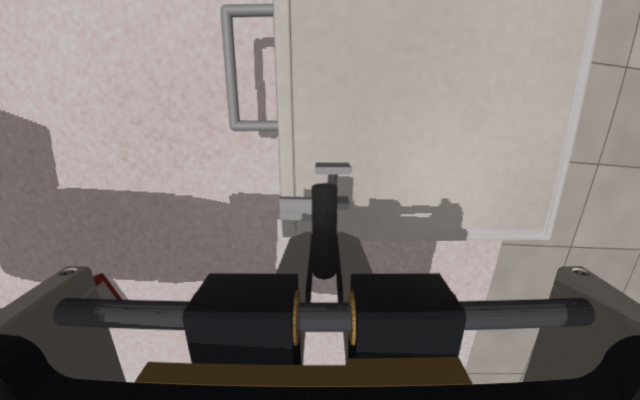

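```bash
python3 -m inch '[0,0,0,-1.31,-0.07,-0.25,0,0,0,0,-2.42,-0.14,-0.6,0,0,0,0,-3.48,-0.2,-1.1,0,0,0,0,-4.48,-0.26,-1.65,0,0,0,0,-5.28,-0.3,-2.25,0]'
```

```text
t: 33.48
tcp_pos: [0.6408, 0.0261, 0.1867]
orientation: [[-0.059, 0.998, 0.006], [0.998, 0.059, -0.001], [-0.002, 0.006, -1.0]]
wrist_force: [4.5, -1.8, 4.0]
width: 0.0137
```

```bash
python3 -m inch '[0,0,0,-0.95,-0.05,-0.88,0,0,0,0,-1.69,-0.1,-1.78,0,0,0,0,-2.31,-0.13,-2.75,0,0,0,0,-2.81,-0.16,-3.8,0,0,0,0,-3.13,-0.18,-4.74,0]'; python3 -c "
from h import *
snap('wrist','w24')"
```

```text
t: 33.9
tcp_pos: [0.6102, 0.0242, 0.1396]
orientation: [[-0.059, 0.998, 0.009], [0.998, 0.059, -0.002], [-0.002, 0.009, -1.0]]
wrist_force: [4.7, 0.9, 3.6]
width: 0.0136
```

View pics/w24.png

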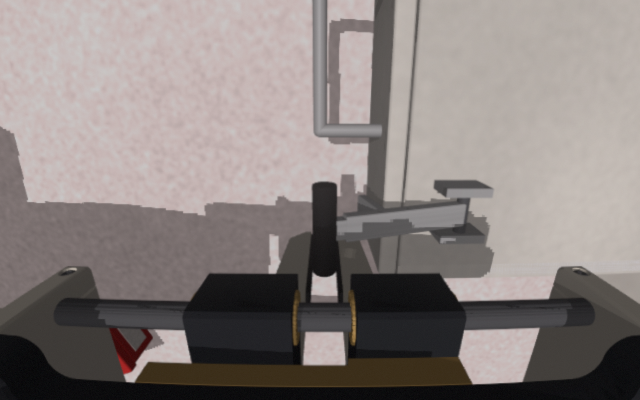

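```bash
python3 -m inch '[0,0,0,-0.15,0,-0.6,0,0,0,0,-0.23,-0.01,-1.1,0,0,0,0,-0.3,-0.01,-1.6,0,0,0,0,-0.35,-0.02,-2.1,0,0,0,0,-0.37,-0.02,-2.5,0]'|egrep 'tcp|for';python3 -m inch '[0,0,0,0,0,-0.1,0,0,0,0,0,0,-0.25,0]'|egrep 'tcp|for'
```

```text
tcp_pos: [0.6068, 0.0239, 0.1133]
wrist_force: [-2.1, 0.4, 22.5]
tcp_pos: [0.6069, 0.0238, 0.1125]
wrist_force: [-7.8, -0.3, 25.4]
```

Firm stop at 22–25 N with the bar at 0.11 m height. I release, rise clear and check everything.

```bash
python3 -m inch '[0,0,0,0,0,-0.1,0.35,0,0,0,0,0,0,0.35,0,0,0,0,0,0,0.35,0,0,0,0,0,0,0.35,0,0,0,0,0,1,0.35]'|egrep 'tcp|for|wid';python3 -m inch '[0,0,0,0,0,2,0.35,0,0,0,0,0,5,0.35,0,0,0,0,0,9,0.35,0,0,0,-2,-3,12,0.6,0,0,0,-5,-6,15,0.6]'|egrep 'tcp|for|wid';python3 -m inch '[0,0,0,-4,-4,0,1,0,0,0,-8,-8,0,1,0,0,0,-12,-12,0,1,0,0,0,-15,-16,0,1,0,0,0,-17,-20,0,1]'|egrep 'tcp|for|wid';python3 -m inch '[0,0,0,-2,-4,0,1,0,0,0,-4,-8,0,1,0,0,0,-5,-12,0,1,0,0,0,-6,-16,0,1,0,0,0,-7,-20,0,1]'|egrep 'tcp|for|wid'
python3 - <<'E'
from h import *
c=snap('top','t25'); snap('scene','s25'); P=cloud(c); Z=P[...,2]
cv2.imwrite('pics/t25c.png',cv2.convertScaleAbs(cv2.resize(c['color'][60:220,200:340],None,fx=3.7,fy=3.7,interpolation=cv2.INTER_CUBIC),alpha=1.6))
q=P[60:220,200:345].reshape(-1,3); fr=np.array([.7899,.1529]); d=q[:,:2]-fr; L=np.c_[d@ex,d@ey]
b=(abs(L[:,1]+.1)<.03)&(q[:,2]>.1)&(q[:,2]<.25); print('latch pts zmax',q[b,2].max(),'x range',np.percentile(L[b,0],[2,98]))
f=(q[:,2]>.086)&(q[:,2]<.1)&(abs(L[:,1]-.1)<.03); print('panel front lx',L[f,0].min())
E
```

```text
tcp_pos: [0.6047, 0.0239, 0.1196]
wrist_force: [-1.0, -0.4, -0.9]
width: 0.0322
tcp_pos: [0.5641, -0.027, 0.2637]
wrist_force: [0.5, -0.8, 0.4]
width: 0.0416
tcp_pos: [0.423, -0.1823, 0.2644]
wrist_force: [0.4, 0.3, -0.6]
width: 0.0745
tcp_pos: [0.3532, -0.3784, 0.2654]
wrist_force: [1.1, -0.0, -0.0]
width: 0.0929
latch pts zmax 0.1213449415537402 x range [-0.19609566  0.05532712]
panel front lx -0.1446473416538785
```

View pics/t25c.png

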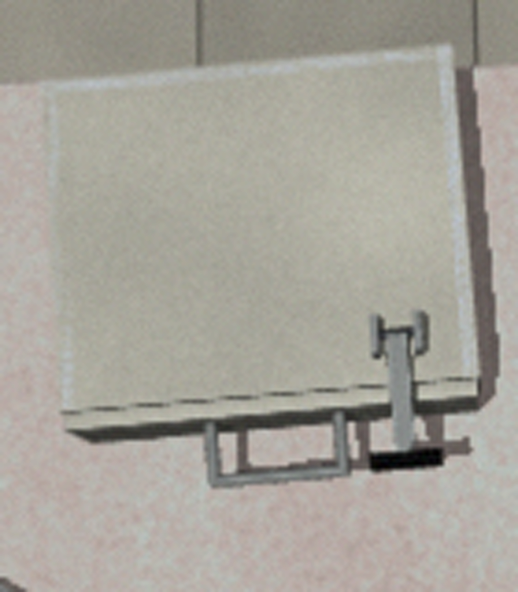

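View pics/t25.png

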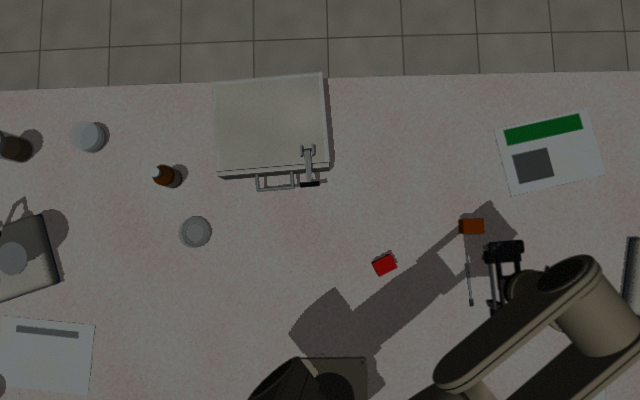

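Drawer flush, latch bar at crop (407,460) in front of the drawer; dish (195,232), bottle (166,176) and forceps (469,285) unmoved. One last check of the latch height.

Run:
```python
from h import *
c=robot.camera('top'); P=cloud(c); q=P[150:200,280:345].reshape(-1,3); fr=np.array([.7899,.1529]); d=q[:,:2]-fr; L=np.c_[d@ex,d@ey]
for a in np.arange(-.205,-.08,.01):
    b=(abs(L[:,0]-a)<.005)&(abs(L[:,1]+.1)<.006)&(q[:,2]>.06); print(round(a,3),b.sum(),np.round(np.percentile(q[b,2],[50,90]),4) if b.sum() else '')
```

```text
-0.205 0 
-0.195 15 [0.1153 0.1187]
-0.185 14 [0.1157 0.1181]
-0.175 15 [0.1126 0.115 ]
-0.165 17 [0.1143 0.1163]
-0.155 17 [0.1132 0.1161]
-0.145 16 [0.1148 0.1167]
-0.135 14 [0.1144 0.1158]
-0.125 16 [0.1137 0.1166]
-0.115 19 [0.1147 0.1178]
-0.105 13 [0.1133 0.1151]
-0.095 7 [0.1147 0.1164]
-0.085 0
```

```bash
python3 -c "
from h import *
s();print(robot.sign_off())"
```

```text
t36.35 tcp [ 0.3529 -0.3787  0.2643] F [-0.1  0.2 -0.6] w 0.0928
the job is handed in; nothing more can be done
None
```

I finished the job in the order asked and handed it in at 36 s of robot time. I pulled the drawer to its stop and stood the three grey-lidded tubs on the bench upright in one row against the right-hand end wall. I then pushed the divider up, shut the drawer and swung the latch down. The divider already left enough room, so I did not push it back first.

**Checks while working:**
- **Row packed:** the divider held at about 14 N with no further travel. About 3 N of that is its own friction, leaving roughly 11 N on the row.
- **Drawer shut:** it stopped at 18 N, against about 2.4 N while sliding.
- **Latch down:** it stopped firmly at 22–25 N.

**Last top-camera checks:** the drawer front is flush and the latch arm is level. The dish, bottle, forceps and the orange and red lookalikes are in their original places. I could not see inside the drawer once it was shut; the wrist camera last showed the row together just before closing. In the images I took, I saw no tub knocked aside. No tub dropped, though the first sat about 5 mm lower in the grip than expected.

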